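# Trip the ratchet pawl and let the rack lift down

## Robot

A 6-joint arm with a two-finger parallel gripper is mounted at the origin on a cart in front of the work surface, level with it; the furniture and walls round the work are solid. World frame = base frame: x ahead of the robot, y to its left, z up, the work surface at z = 0. Lengths are in m, angles in rad, forces in N, time in s.
With the tool pointing down it reaches from about 0.275 to 0.775 m from the base axis. Payload 14.6 kg.
Tool frame: the origin (TCP) lies on the front face of the gripper's body, between the roots of the fingers; the fingertips stand 73 mm ahead of it and the grasp point (between the pads) lies 54 mm ahead of it; z points along the fingers, y is the line along which they close (so a half turn about z gives the same grasp; the last joint's range is limited). The gripper opens to 85 mm and grips with 20 to 120 N. Pads are 22 mm wide; open, the fingers measure 114 mm over their backs; the gripper's body (76 mm by 85 mm) begins 54 mm behind the grasp point. The pads swing forward as they close: fully open they stand 13 mm farther back than shut.
Start: joints at [1.182, 0.263, -0.048, 1.259, 0, 1.415], TCP at [0.122, 0.511, 0.304] pointing down, gripper open.
Joint ranges: [-2.65, 2.65], [-0.89, 1.7], [-1.18, 1.37], [-2.13, 2.11], [-1.35, 1.29], [-3.14, 3.14]. Speed limits (rad/s): [1.89, 1.89, 2.57, 2.79, 3.14, 3.14].

## Interface

Orientations are given as a unit quaternion [x, y, z, w].
In Python, from rig import read_state, grab_frame, sign_off gives the robot as it stands. The module is installed in compiled form; this text tells all that it offers.
- The arm moves only by the tool arm_command, never from a script. Its argument "deltas" is a list of rows, each a list of 3 entries, a list of its own where there are three numbers: the opening, from 0 (shut) to 1 (fully open), then the shift along the tool's x, y, z in cm, then the turn, a rotation vector about the tool's x, y, z in degrees. In form: [[jaw, [tx, ty, tz], [wx, wy, wz]], ...]. A call has 1 to 5 rows; each row shifts and turns the commanded pose from where the row before left it, along the tool's axes as they then stand; what a row does not reach is not made up. A row lasts 1/12 s, in which the tool goes at most 41.7 mm and 7.16 degrees, less where a joint would pass 70% of its speed; a pose out of reach is approached as far as the arm can. A call with a gripper value outside its range is refused whole. The fingers move at their own pace and stop on an object; the grip force is fixed at half the most. Time passes only in rows, so rows that do not move let the fingers close. It gives the time, the measured TCP pose, the force, the opening and the grip force at its end, in the units of the state.
- read_state(): the state, without advancing time (a new reading comes with each control period).
- grab_frame(name): name is "scene" or "top"; returns a dict with "pixels" (384x512x3 uint8, blue, green, red), "camera_matrix" (3x3 intrinsics, pixels), "k1" (the pictures are not rectified: a ray, as slopes to the right and down, at radius r is drawn at 1 + k1 r^2 times it, then the intrinsics apply), "pose" (4x4, takes a point from camera to world coordinates). Camera axes: x right, y up, looking along -z (the intrinsics and any distortion apply to the point x, -y, -z); pixel columns grow to the right and rows downward; lengths in m; the calibration is good to about 2 mm. A picture is of the moment at which its call begins. There is no depth.
- sign_off(): hands the job in; it is judged then, once.
The state is a dict: "time_s": time; "joint_positions": joint angles; "qvel": joint speeds; "joint_efforts": joint torques, N m; "tool_pos": TCP position; "tcp_rot": TCP orientation; "force": force on the tool from outside, world axes, zero at the start; "wrist_torque": the same for the moment, N m; "finger_gap": finger opening in m; "grasp_force": force on a finger pad.
Only numpy, scipy, OpenCV 4.12 (cv2) and the standard library are available. Lean on these libraries where they do the work, as an engineer would, in place of code of your own. Each camera call takes 0.05 s, during which the arm holds its last target. There are 200 camera calls.

## Task

The die head on the small rack lift has to come down: slip the nose of the steel drift under the ratchet pawl from the front, ease the pawl gently up off the toothed wheel without forcing it against its stop pin, and keep it up until the platform has sunk all the way down. Then draw the drift out so that the pawl drops back into the wheel, and lay the drift on the open bench clear of the lift. Touch the lift with nothing but the drift, and leave the die head standing on its platform and the other things where they are.

Things in the scene. Friction and masses are not known exactly. Their poses are not given: they have to be found in the camera images.
- lift: small grey bench rack lift, bolted down, 290 high. Origin: underside of its base plate (x -40 to 80, y -90 to 100 in its frame, 10 thick). Its -x side is the front and faces the robot, +y is the robot's left. Column and gear head at the right (y -82 to -8), ratchet wheel and pawl on the head's front, platform with the load out to the left (y 12 to 98, x -26 to 66)
- wheel_axis (a point): centre of the ratchet wheel's front face (lift frame: x -45, y -45, z 190). Wheel: 12 saw teeth, tip radius 32, 12 thick, axis along the lift's x; a 10 mm square stub sticks out 26 to the front. Wheel and pawl fill x -45 to -33; behind them, after 21 mm, stands the cheek plate (front face x -12, y -82 to 26, z 142 to 242); in front all is open
- pawl_arch (a point): middle of the pawl's arched underside, where a rod lifts it (lift frame, pawl down: x -39 = mid-thickness, y -26, z 231), axes as the lift's. The steel pawl is 12 thick and pivots on an x axis 29 to the left (+y) of it; its nose points right and down onto the wheel's top. The gap under the arch is open from the front: 8 to the right and 20 to the left of this point, 15 high down to the teeth
- pawl (a joint): pawl angle, rad: -0.04 to 0 down in the wheel, clear of the teeth from 0.10, solid stop pin at 0.145; at the arch 3 to 4 mm of lift to clear, 1.3 mm more to the stop. Falls back by its weight. The load jams it: 2.5 to 5.5 N upwards at the arch break it free, then under 1 N holds it. Over 7 N between drift and pawl is forcing it
- platform (a joint): how far the platform has sunk, m: 0 raised (start), 0.062 fully down. It sinks by itself in 3 to 6 s, slowed by a damper, but only while the pawl is held clear; a dropped pawl catches it again every 5.2 mm. The wheel is geared to it and turns with it
- platform_top (a point): centre of the platform's floor, a 92 x 86 steel tray with a rim 6 high; 92 above the bench when raised, 30 when down
- die_head_mid (a point): centre of the load: a grey steel die head, a drum 60 across and 49 high (this point is 24 above its underside, its z axis is the drum's axis), standing loose on the platform
- drift_grip (a point): steel drift (a plain bar for lifting the pawl), 200 long, 0.22 kg: middle of its dark octagonal body, 105 long and 18 over the flats, lying flat on the bench, this point 9 above it. x axis runs along the bar towards the nose, z up. From 49 to 62 ahead of this point it tapers to a round nose 7 thick, which ends at drift_tip. The nose points roughly away from the robot
- drift_tip (a point): tip of the drift's slim round nose, on the bar's axis, 147.5 from the middle of the body
- tube_cutter: red copper-tube cutter, 134 x 50 x 26, lying on the bench; not needed; origin at the centre of its underside
- brass_nipple: brass hex nipple, 38 high, standing on the front right corner of the lift's base plate; not needed; origin at the centre of its underside
- galv_tee: grey galvanised pipe tee, 60 x 49 x 45, on the bench behind the lift; not needed; origin at the centre of its underside
- cement_tin: round tin, 70 across, 98 high, to the right of the lift; not needed; origin at the centre of its underside
- union_nut: big brass union nut, 57 x 50 x 30, to the right of the lift; not needed; origin at the centre of its underside
- drift: the steel drift as a whole, origin under the middle of its body, axes as drift_grip (see drift_grip and drift_tip). A bench vice 182 high, fixed, stands between the robot and the lift (about x 0.35 to 0.57, y -0.25 to -0.06 of the bench); carry the drift over it
Things that resemble listed ones, but are neither listed nor needed, are in the scene too. What is shaped like the part that bears die_head_mid but turquoise is not meant.

How it is judged:
On the way, in this order (a step that is already met when the one before it is completed fails the run):
1. the drift lifts the pawl clear of the wheel (value of joint pawl above 0.1 rad and contact force between drift and pawl above 0.3 N), for 0.2 s.
2. the platform has sunk all the way down (value of joint platform above 0.059 m), for 0.2 s.
At the end, for the whole second after the job is handed in: platform fully down (59 mm or more), pawl dropped back into the wheel (under 0.03 rad), drift lying at rest on the bench (body and tip under 30 mm up), not touching the lift, die head upright (within 0.1 rad), its centre within 20 mm of the platform's (value of joint platform above 0.059 m and value of joint pawl below 0.03 rad and contact force between drift and lift below 0.05 N and height (world z) of drift_grip between 0 and 0.03 m and height (world z) of drift_tip between 0 and 0.03 m and linear speed of drift below 0.03 m/s and horizontal distance between die_head_mid and platform_top below 0.02 m and angle between die_head_mid's own z axis and vertical below 0.1 rad and linear speed of die_head_2 below 0.02 m/s and z of die_head_mid in the frame of platform_top below 0.03 m).
It fails at once if the drift forces the pawl with more than 7 N, or rams the lift with more than 25 N (contact force between drift and pawl above 7 N or contact force between drift and lift above 25 N).
It fails at once if the robot itself touches the lift (contact force between any of the fingers, the arm and lift above 1 N).
It fails at once if the robot or the drift touches the die head (contact force between any of the fingers, the arm, drift and die_head_2 above 1 N).
It fails at once if the die head is tipped or shifted off the middle of its platform (angle between die_head_mid's own z axis and vertical above 0.2 rad or horizontal distance between die_head_mid and platform_top above 0.025 m).
It fails at once if another thing is moved more than 20 mm (distance of any of tube_cutter, brass_nipple, galv_tee, cement_tin, union_nut from where it was at the start of the episode above 0.02 m).
It also fails if it takes over 72 s, if anything falls off the work surface, if the arm or the gripper's body presses on something with over 40 N, if the wrist force passes 120 N, or if a joint passes its speed limit or range.

## Working session

There is one attempt and no reset: what is moved stays moved. The work goes in short steps, Python scripts to look and compute and a tool call to move; the robot and the scene stay as the last step left them, time stands still between calls to the robot, and variables do not carry over. Pictures are saved under pics/ and viewed, at most 10 in all, crops included, and the job is handed in when it is done.

Besides the shell and the picture viewer there is one more tool, called in YAML: its name, and indented under it one key for each argument. arm_command: Moves the arm, as the interface text tells. Its arguments: {"type":"object","properties":{"deltas":{"type":"array"}},"required":["deltas"]}

```bash
mkdir -p pics; cat > h.py <<'E'
import numpy as np, cv2, json
from rig import read_state, grab_frame, sign_off
from scipy.spatial.transform import Rotation as R
def snap(name,fn,crop=None,scale=1):
    f=grab_frame(name); np.savez('pics/'+fn+'.npz',K=f['camera_matrix'],k1=f['k1'],pose=f['pose'],px=f['pixels'])
    save(fn,crop,scale); return f
def save(fn,crop=None,scale=1,out=None):
    im=np.load('pics/'+fn+'.npz')['px']
    if crop: im=im[crop[1]:crop[3],crop[0]:crop[2]]
    if scale!=1: im=cv2.resize(im,None,fx=scale,fy=scale,interpolation=cv2.INTER_CUBIC)
    cv2.imwrite('pics/'+(out or fn)+'.png',im)
def ray(fn,uv):
    d=np.load('pics/'+fn+'.npz');K=d['K'];k1=float(d['k1']);P=d['pose']
    x=np.array([(uv[0]-K[0,2])/K[0,0],(uv[1]-K[1,2])/K[1,1]]);s=x.copy()
    for _ in range(30): s=x/(1+k1*(s@s))
    v=P[:3,:3]@np.array([s[0],-s[1],-1]); return P[:3,3],v/np.linalg.norm(v)
def atz(fn,uv,z):
    o,v=ray(fn,uv); return o+v*(z-o[2])/v[2]
def tri(obs):
    A=np.zeros((3,3));b=np.zeros(3)
    L=[ray(*o) for o in obs]
    for o,v in L:
        M=np.eye(3)-np.outer(v,v);A+=M;b+=M@o
    p=np.linalg.solve(A,b); return p,[np.linalg.norm((np.eye(3)-np.outer(v,v))@(p-o)) for o,v in L]
def proj(fn,p):
    d=np.load('pics/'+fn+'.npz');K=d['K'];k1=float(d['k1']);P=d['pose']
    c=P[:3,:3].T@(np.asarray(p)-P[:3,3]);s=np.array([c[0],-c[1]])/-c[2];s=s*(1+k1*(s@s))
    return np.array([s[0]*K[0,0]+K[0,2],s[1]*K[1,1]+K[1,2]])
E
python3 - <<'E'
from h import *
for n in('scene','top'):
    f=snap(n,n+'0',None,1.5); print(n,f['camera_matrix'],f['k1'],f['pose'].round(3))
print(read_state())
E
```

```text
scene [[359.22283664   0.         258.02631071]
 [  0.         359.22283664 190.91514548]
 [  0.           0.           1.        ]] -0.049686976323060156 [[-0.639  0.405 -0.654  0.016]
 [-0.769 -0.319  0.554  0.333]
 [ 0.016  0.857  0.515  0.604]
 [ 0.     0.     0.     1.   ]]
top [[451.99983962   0.         248.71735625]
 [  0.         451.99983962 183.06238687]
 [  0.           0.           1.        ]] -0.12556427645390839 [[-0.014  0.987 -0.163  0.428]
 [-0.999 -0.009  0.032 -0.134]
 [ 0.03   0.164  0.986  1.126]
 [ 0.     0.     0.     1.   ]]
{'time_s': 0.1, 'joint_positions': array([ 1.18172440e+00,  2.63508477e-01, -4.88569347e-02,  1.25940905e+00,
       -1.52438792e-05,  1.41550261e+00]), 'qvel': array([-0.0010525 , -0.00077601,  0.00222587,  0.00075695, -0.00017547,
       -0.00052364]), 'joint_efforts': array([-7.26245048e-05, -6.38574243e+01,  3.85065758e+01,  9.93119756e-03,
       -2.73787064e-04, -1.78205312e-05]), 'tool_pos': array([0.12155788, 0.51055716, 0.30346191]), 'tcp_rot': array([ 1.16623092e-01,  9.93176125e-01, -4.73110926e-04, -1.24136535e-04]), 'force': array([0.09541494, 0.1083827 , 0.27115025]), 'wrist_torque': array([-0.01882445,  0.03272425, -0.00332071]), 'grasp_force': 0.0, 'finger_gap': 0.08532691773227183}
```

View pics/scene0.png

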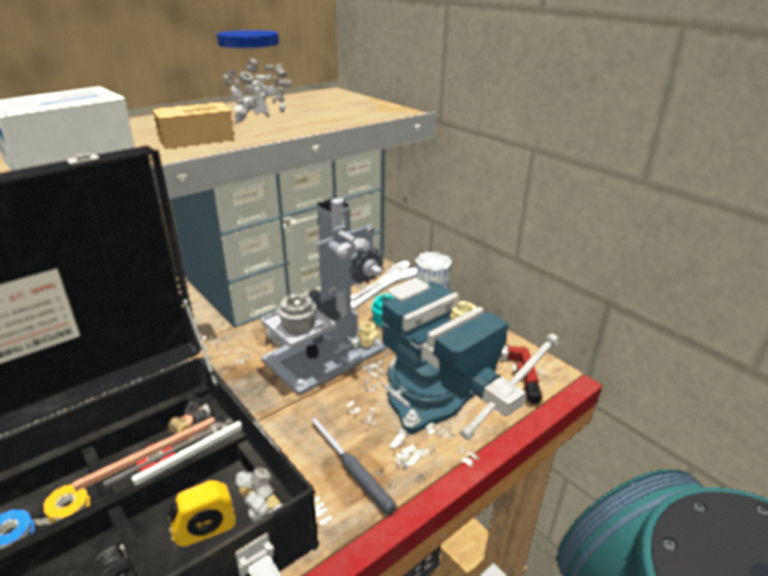

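View pics/top0.png

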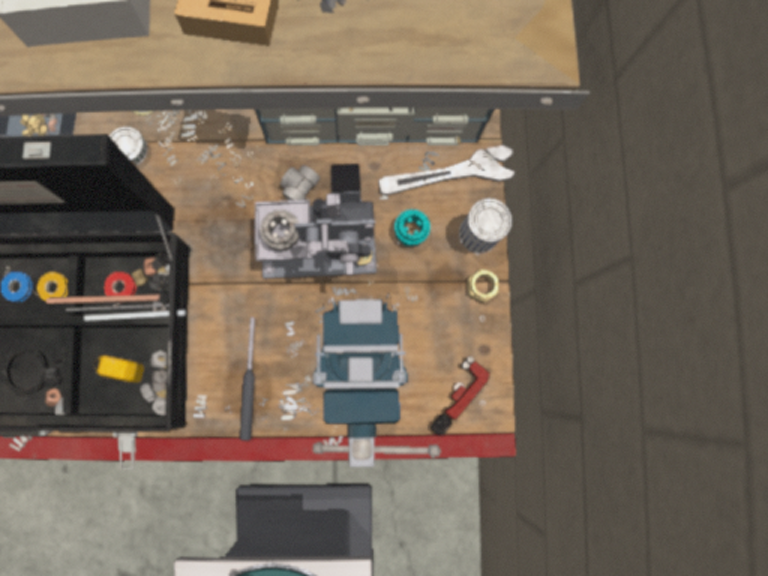

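The drift is the dark bar with a slim nose: scene (340,465)/1.5, top (248,380)/1.5. Lookalikes are the copper and grey rods in the toolbox at top (100,300) and (135,316); these lie in the case and have no dark octagonal body. The lift is at top (315,235), and the turquoise die head at (411,228) is the decoy. Close crops next.

```bash
python3 - <<'E'
from h import *
import cv2
a=np.load('pics/scene0.npz')['px'];b=np.load('pics/top0.npz')['px']
A=cv2.resize(a[120:270,160:290],None,fx=4,fy=4,interpolation=cv2.INTER_CUBIC)
cv2.imwrite('pics/c1.png',A)
# lift crop top & drift crops side by side
T=cv2.resize(b[105:190,160:260],None,fx=4,fy=4,interpolation=cv2.INTER_CUBIC) #400x340
D=cv2.resize(b[205:300,150:190],None,fx=4,fy=4,interpolation=cv2.INTER_CUBIC) #160x380
S=cv2.resize(a[270:350,200:270],None,fx=3,fy=3,interpolation=cv2.INTER_CUBIC) #210x240
C=np.zeros((380,780,3),np.uint8);C[:340,:400]=T;C[:380,405:565]=D;C[:240,570:780]=S
cv2.imwrite('pics/c2.png',C)
E
```

```text
(no output)
```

View pics/c1.png

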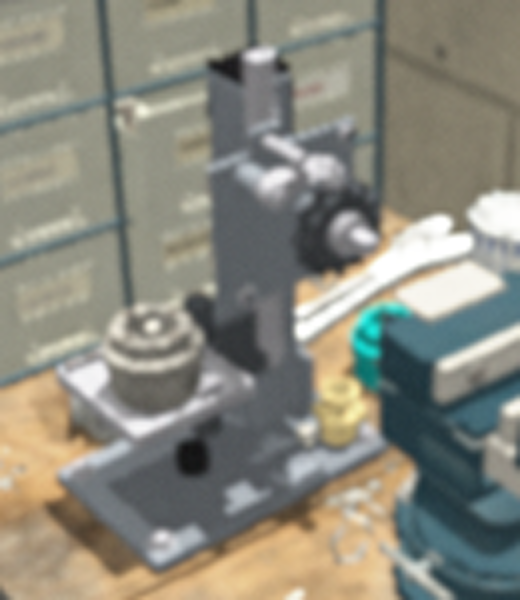

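View pics/c2.png

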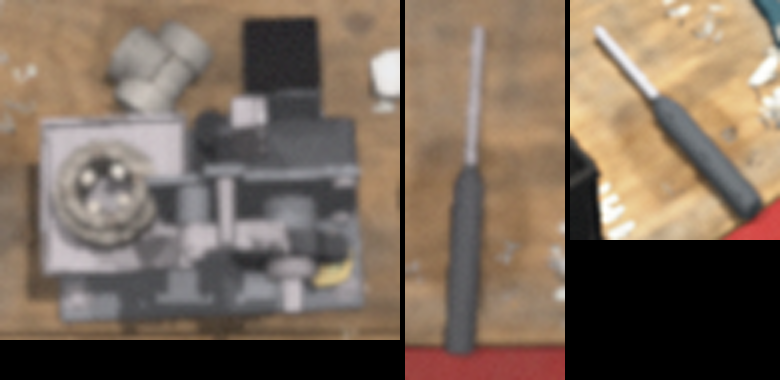

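The crops confirm the drift: body end about (458,350) and tip (478,28) in the c2 top view. The lift shows its base corners at (62,318) and (362,305), the stub tip at (292,310), and the cheek plate's top edge from (138,178) to (357,170). I'll fit the lift pose and triangulate the drift.

```bash
python3 - <<'E'
from h import *
from scipy.optimize import least_squares
S=lambda u,v:('scene0',(160+u/4,120+v/4)); T=lambda u,v:('top0',(160+u/4,105+v/4))
obs=[((-40,100,10),S(155,560)),((-40,-90,10),S(386,434)),((80,100,10),S(60,476)) ,((-71,-45,190),S(368,238)),((-12,-82,242),S(355,120)),((-12,26,242),S(210,168)),
((-40,100,10),T(62,318)),((-40,-90,10),T(362,305)),((-71,-45,190),T(292,310)),((-12,-82,242),T(357,171)),((-12,26,242),T(138,179)),((66,98,98),T(42,122))]
L=lambda p,q:np.r_[R.from_euler('z',p[2]).apply(np.array(q)/1000)[:2]+p[:2],q[2]/1000]
f=lambda p:np.concatenate([proj(o[0],L(p,q))-o[1] for q,o in obs])
r=least_squares(f,[.65,-.1,0],loss='soft_l1'); print(r.x, r.fun.reshape(-1,2).round(1))
print('arch',L(r.x,(-39,-26,231)),'wheel',L(r.x,(-45,-45,190)))
Dt=lambda u,v:('top0',(150+(u-405)/4,205+v/4)); Ds=lambda u,v:('scene0',(200+(u-570)/3,270+v/3))
for n,a,b in [('tip',Dt(478,27),Ds(598,29)),('shoulder',Dt(471,165),Ds(656,98)),('tail',Dt(460,352),Ds(748,212))]: print(n,tri([a,b]),atz(*a,.009),atz(*b,.009))
E
```

```text
[ 0.65349788 -0.08365025  0.04554008] [[ 0.5 -0.1]
 [ 0.7  0.3]
 [-1.6 -2.4]
 [ 0.9  1.4]
 [-0.4 -1.6]
 [-0.2 -0.8]
 [-1.   0.5]
 [-0.1 -0.3]
 [-0.2 -0.3]
 [ 0.3  0.3]
 [ 1.2  1.1]
 [-1.5 -1. ]]
arch [ 0.61572195 -0.11139874  0.231     ] wheel [ 0.61059313 -0.13065219  0.19      ]
tip (array([0.54238069, 0.0296048 , 0.00511228]), [np.float64(0.0003212035972332917), np.float64(0.0003212035972332473)]) [0.54219143 0.02928472 0.009     ] [0.53871406 0.03136221 0.009     ]
shoulder (array([0.45807229, 0.03406649, 0.00556157]), [np.float64(0.0011052267243470834), np.float64(0.0011052267243470831)]) [0.45724018 0.03271926 0.009     ] [0.45637073 0.0365206  0.009     ]
tail (array([0.34541557, 0.04128301, 0.00267901]), [np.float64(0.0022919645071584047), np.float64(0.0022919645071584334)]) [0.34426237 0.03868152 0.009     ] [0.34364216 0.04587364 0.009     ]
```

```bash
cat >> h.py <<'E'
def goal(p,barang,pitch=0):
    """print remaining shift (cm, current tool axes) and turn (deg) to TCP p with bar dir angle barang (tool x = -bar)"""
    s=read_state();Q=R.from_quat(s['tcp_rot'])
    c,n=np.cos(barang),np.sin(barang)
    G=R.from_matrix(np.array([[-c,-n,0],[-n,c,0],[0,0,-1]]).T)
    print('t',round(s['time_s'],2),'pos',s['tool_pos'].round(4),'F',s['force'].round(2),'gap',round(s['finger_gap'],4),'gf',round(s['grasp_force'],1))
    print('shift cm',(Q.inv().apply(np.array(p)-s['tool_pos'])*100).round(2),'turn',np.degrees((Q.inv()*G).as_rotvec()).round(2))
E
python3 -c "
from h import *
goal((.4267,.0357,.2),-.05)"
```

```text
t 0.1 pos [0.1216 0.5106 0.3035] F [0.1  0.11 0.27] gap 0.0853 gf 0.0
shift cm [-40.69 -39.12  10.38] turn [-5.000e-02 -1.000e-02 -1.053e+01]
```

arm_command:
  deltas:
    - [1,[-2.7,-2.6,0],[0,0,0]]
    - [1,[-2.7,-2.6,0],[0,0,0]]
    - [1,[-2.7,-2.6,0],[0,0,0]]
    - [1,[-2.7,-2.6,0],[0,0,0]]
    - [1,[-2.7,-2.6,0],[0,0,0]]

```text
time_s: 0.52
tool_pos: [0.2231, 0.3514, 0.3037]
tcp_rot: [0.116, 0.993, -0.0, -0.0]
force: [1.3, 0.7, 0.2]
finger_gap: 0.085
grasp_force: 0.0
```

arm_command:
  deltas:
    - [1,[-2.7,-2.6,0],[0,0,0]]
    - [1,[-2.7,-2.6,0],[0,0,0]]
    - [1,[-2.7,-2.6,0],[0,0,0]]
    - [1,[-2.7,-2.6,0],[0,0,0]]
    - [1,[-2.7,-2.6,0],[0,0,0]]

```text
time_s: 0.93
tool_pos: [0.3244, 0.1935, 0.3039]
tcp_rot: [0.117, 0.993, 0.0, 0.0]
force: [1.7, 1.7, 0.2]
finger_gap: 0.0854
grasp_force: 0.0
```

arm_command:
  deltas:
    - [1,[-2.7,-2.6,1],[0,0,0]]
    - [1,[-2.7,-2.6,2],[0,0,0]]
    - [1,[-2.7,-2.6,2],[0,0,0]]
    - [1,[-2,-2,2],[0,0,-5.3]]
    - [1,[0,0,0],[0,0,-5.2]]

```text
time_s: 1.35
tool_pos: [0.3999, 0.0743, 0.2316]
tcp_rot: [0.025, 1.0, -0.0, -0.002]
force: [-1.2, 0.2, -0.3]
finger_gap: 0.0854
grasp_force: 0.0
```

```bash
python3 -c "
from h import *
goal((.4267,.0357,.2),-.05)
snap('top','top1');a=np.load('pics/top1.npz')['px'][190:310,110:230];
s=grab_frame('scene');np.savez('pics/scene1.npz',K=s['camera_matrix'],k1=s['k1'],pose=s['pose'],px=s['pixels'])
b=s['pixels'][150:350,170:330]
C=np.hstack([cv2.resize(a,(480,480)),cv2.resize(b,(320,400))[:400]] if 0 else [cv2.resize(a,(400,400),interpolation=2),cv2.resize(b,(320,400),interpolation=2)]);cv2.imwrite('pics/c3.png',C)
"
```

```text
t 1.35 pos [0.3999 0.0743 0.2316] F [-1.25  0.2  -0.32] gap 0.0854 gf 0.0
shift cm [-2.88 -3.71  3.16] turn [-0.05 -0.18 -0.03]
```

arm_command:
  deltas:
    - [1,[-1.5,-1.9,1.6],[0,0,0]]
    - [1,[-1.4,-1.8,1.6],[0,0,0]]
    - [1,[0,0,3],[0,0,0]]
    - [1,[0,0,3],[0,0,0]]
    - [1,[0,0,1],[0,0,0]]

```text
time_s: 1.87
tool_pos: [0.4246, 0.04, 0.1302]
tcp_rot: [0.027, 1.0, 0.0, -0.001]
force: [-1.5, -0.3, -1.1]
finger_gap: 0.0854
grasp_force: 0.0
```

```bash
python3 -c "
from h import *
goal((.4267,.0357,.076),-.05)
a=snap('top','top2')['pixels'][190:310,110:230]
b=snap('scene','scene2')['pixels'][230:350,180:300]
cv2.imwrite('pics/c3.png',np.hstack([cv2.resize(x,(400,400),interpolation=2) for x in(a,b)]))
"
```

```text
t 1.87 pos [0.4246 0.04   0.1302] F [-1.49 -0.34 -1.11] gap 0.0854 gf 0.0
shift cm [-0.25 -0.42  5.42] turn [ 0.01 -0.16 -0.21]
```

View pics/c3.png

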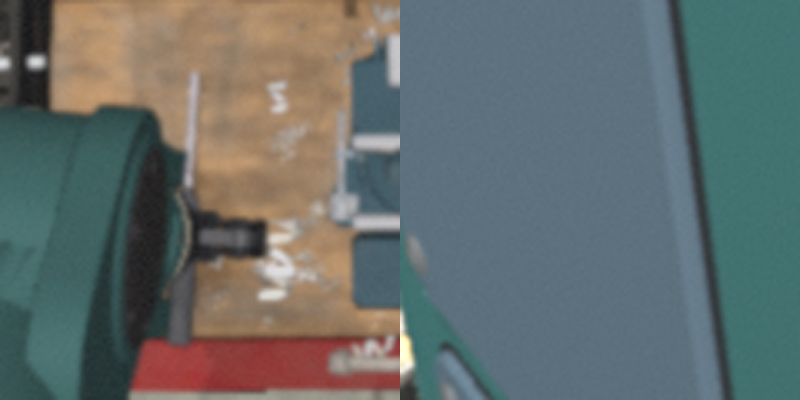

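The top view shows the bar's nose emerging at about (193,100) and the body running down to (180,335). The gripper fingers straddle it squarely, so I descend and grip.

arm_command:
  deltas:
    - [1,[-0.2,-0.4,2],[0,0,0]]
    - [1,[0,0,2],[0,0,0]]
    - [1,[0,0,1.3],[0,0,0]]
    - [1,[0,0,0],[0,0,0]]
    - [0,[0,0,0],[0,0,0]]

```text
time_s: 2.38
tool_pos: [0.428, 0.0356, 0.0806]
tcp_rot: [0.026, 1.0, 0.0, 0.0]
force: [-0.3, 0.4, 1.0]
finger_gap: 0.0755
grasp_force: 0.0
```

arm_command:
  deltas:
    - [0,[0,0,0],[0,0,0]]
    - [0,[0,0,0],[0,0,0]]
    - [0,[0,0,0],[0,0,0]]
    - [0,[0,0,0],[0,0,0]]
    - [0,[0,0,0],[0,0,0]]

```text
time_s: 2.8
tool_pos: [0.428, 0.0353, 0.0802]
tcp_rot: [0.025, 1.0, 0.0, 0.0]
force: [-3.4, 0.7, 17.2]
finger_gap: 0.0152
grasp_force: 58.3
```

arm_command:
  deltas:
    - [0,[0,0,0],[0,0,0]]
    - [0,[0,0,0],[0,0,0]]
    - [0,[0,0,0],[0,0,0]]
    - [0,[0,0,0],[0,0,0]]
    - [0,[0,0,0],[0,0,0]]

```text
time_s: 3.22
tool_pos: [0.428, 0.0352, 0.0803]
tcp_rot: [0.025, 1.0, 0.0, 0.001]
force: [-1.7, 1.5, 12.6]
finger_gap: 0.0158
grasp_force: 58.4
```

Gap reads 15.8 mm with an upward force, so the pads sit on the bar's upper facets. I'll reopen and go slightly lower.

arm_command:
  deltas:
    - [0.4,[0,0,0],[0,0,0]]
    - [0.4,[0,0,0],[0,0,0]]
    - [0.4,[0,0,0],[0,0,0]]
    - [0.4,[0,0,0],[0,0,0]]
    - [0.4,[0,0,0.2],[0,0,0]]

```text
time_s: 3.63
tool_pos: [0.4278, 0.0352, 0.0778]
tcp_rot: [0.025, 1.0, -0.0, 0.0]
force: [-0.0, -0.5, 0.8]
finger_gap: 0.0342
grasp_force: 0.0
```

arm_command:
  deltas:
    - [0.4,[0,0,0.1],[0,0,0]]
    - [0.4,[0,0,0],[0,0,0]]
    - [0.4,[0,0,0],[0,0,0]]

```text
time_s: 3.88
tool_pos: [0.4276, 0.0352, 0.0765]
tcp_rot: [0.025, 1.0, -0.0, -0.0]
force: [-0.3, 0.4, -0.1]
finger_gap: 0.0344
grasp_force: 0.0
```

arm_command:
  deltas:
    - [0.4,[0,0,0.2],[0,0,0]]
    - [0.4,[0,0,0],[0,0,0]]
    - [0,[0,0,0],[0,0,0]]
    - [0,[0,0,0],[0,0,0]]
    - [0,[0,0,0],[0,0,0]]

```text
time_s: 4.3
tool_pos: [0.4277, 0.0353, 0.0748]
tcp_rot: [0.025, 1.0, 0.0, 0.0]
force: [-2.0, 1.5, 5.0]
finger_gap: 0.0164
grasp_force: 58.4
```

arm_command:
  deltas:
    - [0,[0,0,0],[0,0,0]]
    - [0,[0,0,0],[0,0,0]]
    - [0,[0,0,0],[0,0,0]]

```text
time_s: 4.55
tool_pos: [0.4277, 0.0353, 0.0748]
tcp_rot: [0.025, 1.0, 0.0, 0.0]
force: [-1.5, 0.8, 5.2]
finger_gap: 0.0161
grasp_force: 58.4
```

arm_command:
  deltas:
    - [0,[0,0,-1],[0,0,0]]
    - [0,[0,0,-3],[0,0,0]]
    - [0,[0,0,-3.5],[0,0,0]]
    - [0,[0,0,-3.5],[0,0,0]]
    - [0,[0,0,-3.5],[0,0,0]]

```text
time_s: 4.97
tool_pos: [0.4271, 0.0353, 0.2213]
tcp_rot: [0.025, 1.0, 0.0, -0.0]
force: [1.5, -0.1, -2.8]
finger_gap: 0.0163
grasp_force: 59.2
```

arm_command:
  deltas:
    - [0,[0,0,-3.5],[0,0,0]]
    - [0,[0,0,-3.5],[0,0,0]]
    - [0,[0,0,-2],[0,0,0]]
    - [0,[0,0,0],[0,0,0]]
    - [0,[0,0,0],[0,0,0]]

```text
time_s: 5.38
tool_pos: [0.4279, 0.0352, 0.3099]
tcp_rot: [0.025, 1.0, -0.0, 0.001]
force: [0.2, 0.1, -2.7]
finger_gap: 0.0161
grasp_force: 59.2
```

```bash
python3 -c "
from h import *
goal((.4,-.08,.30),.0455)
print(read_state()['wrist_torque'])
a=snap('top','top3')['pixels'][170:290,110:230]
b=snap('scene','scene3')['pixels'][120:320,160:360]
cv2.imwrite('pics/c4.png',np.hstack([cv2.resize(x,(400,400),interpolation=2) for x in(a,b)]))
"
```

```text
t 5.38 pos [0.4279 0.0352 0.3099] F [ 0.16  0.06 -2.67] gap 0.0161 gf 59.2
shift cm [  2.21 -11.65   0.99] turn [-0.01  0.08 -5.5 ]
[-0.02051616 -0.03579912 -0.02442844]
```

View pics/c4.png

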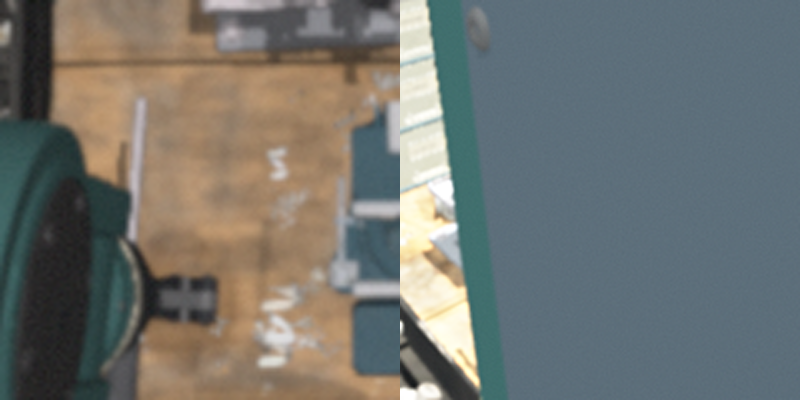

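The drift is gripped, with its tip at about (141,100) in the left crop. The scene camera is blocked by the arm. I'll check the tip against the TCP and plan the approach.

```bash
cat > plan.py <<'E'
from h import *
a=.0455; lift=np.array([.6535,-.0837,0]); D=.1135; H=.066
def tcp_for(tip_l): # lift-frame mm tip, bar along lift x
    w=R.from_euler('z',a).apply(np.array(tip_l)/1000)+lift
    return w+np.array([-D*np.cos(a),-D*np.sin(a),H])
E
python3 -c "
from plan import *
print('tip seen',atz('top3',(110+141/400*120,170+100/400*120),.244),'pred',.4279+D*np.cos(.05),.0352-D*np.sin(.05))
p=tcp_for((-110,-22,222));print('pre',p);goal((p[0],p[1],.33),a)
print('in',tcp_for((-27,-22,222)))
"
```

```text
tip seen [0.54151551 0.02657349 0.244     ] pred 0.5412581545548287 0.02952736428777801
pre [ 0.43123197 -0.11584297  0.288     ]
t 5.48 pos [0.4273 0.0353 0.3084] F [-0.57  0.15 -2.48] gap 0.0157 gf 59.2
shift cm [ -1.16 -15.07  -2.16] turn [ 0.01 -0.1  -5.5 ]
in [ 0.51414606 -0.11206778  0.288     ]
```

arm_command:
  deltas:
    - [0,[0,-3,-2.2],[0,0,-2.8]]
    - [0,[0,-3.5,0],[0,0,-2.7]]
    - [0,[0,-3.5,0],[0,0,0]]
    - [0,[0,-3.5,0],[0,0,0]]
    - [0,[0,-1.5,0],[0,0,0]]

```text
time_s: 5.9
tool_pos: [0.4297, -0.1177, 0.3301]
tcp_rot: [-0.022, 1.0, 0.0, -0.001]
force: [0.5, 0.3, -2.4]
finger_gap: 0.0161
grasp_force: 59.4
```

arm_command:
  deltas:
    - [0,[0,0,1.5],[0,0,0]]
    - [0,[0,0,1.5],[0,0,0]]
    - [0,[0,0,1],[0,0,0]]
    - [0,[0,0,0],[0,0,0]]
    - [0,[0,0,0],[0,0,0]]

```text
time_s: 6.32
tool_pos: [0.4295, -0.1144, 0.2907]
tcp_rot: [-0.023, 1.0, 0.001, -0.001]
force: [0.6, -0.5, -1.3]
finger_gap: 0.0158
grasp_force: 59.4
```

```bash
python3 -c "
from plan import *
goal(tcp_for((-110,-22,222)),a)
A=snap('top','top4')['pixels'][110:190,180:260]
b=snap('scene','scene4')['pixels'][100:200,200:300]
cv2.imwrite('pics/c5.png',np.hstack([cv2.resize(x,(400,400),interpolation=2) for x in(A,b)]))
"
```

```text
t 6.32 pos [ 0.4295 -0.1144  0.2907] F [ 0.64 -0.48 -1.27] gap 0.0158 gf 59.4
shift cm [-0.17 -0.15  0.26] turn [ 0.07 -0.14 -0.01]
```

View pics/c5.png

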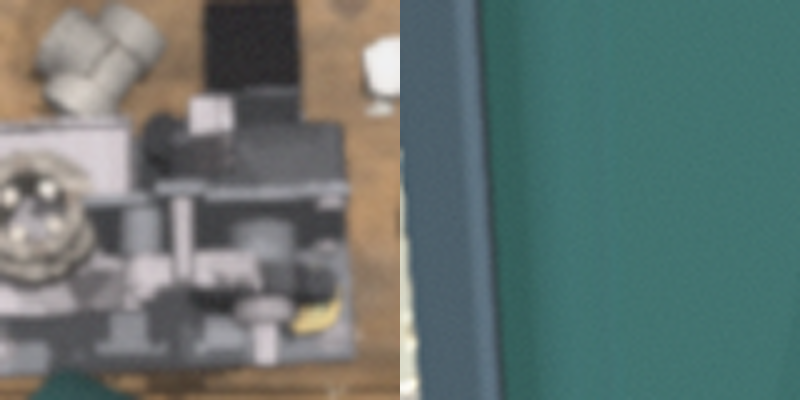

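The top crop shows the stub ending at (265,365), the pawl as the light piece at about (195–260,270), and the stop pin at (183,230). The scene camera is blocked. I'll advance to just short of the wheel and check sideways alignment.

arm_command:
  deltas:
    - [0,[-0.7,-0.1,0.2],[0,0,0]]
    - [0,[-1,0,0],[0,0,0]]
    - [0,[-1,0,0],[0,0,0]]
    - [0,[-1,0,0],[0,0,0]]
    - [0,[0,0,0],[0,0,0]]

```text
time_s: 6.83
tool_pos: [0.4692, -0.114, 0.2895]
tcp_rot: [-0.023, 1.0, -0.0, 0.0]
force: [-0.3, 0.0, -2.5]
finger_gap: 0.0161
grasp_force: 59.4
```

```bash
python3 -c "
from plan import *
goal(tcp_for((-73,-22,222)),a)
snap('top','top5',(190,140,270,200),8)
s=read_state();Q=R.from_quat(s['tcp_rot']);tip=s['tool_pos']+Q.apply([-D,0,H]);print('tip',tip,'lift',R.from_euler('z',-a).apply(tip-lift)*1000)
L=lambda q:R.from_euler('z',a).apply(np.array(q)/1000)+lift
for n,p in [('tip',tip),('arch',L((-39,-26,231))),('stub',L((-71,-45,190))),('pivot',L((-45,3,231)))]: print(n,((proj('top5',p)-[190,140])*8).round(0))
"
```

```text
t 6.83 pos [ 0.4692 -0.114   0.2895] F [-0.25  0.01 -2.48] gap 0.0161 gf 59.4
shift cm [ 0.1  -0.01  0.15] turn [-0.    0.03  0.04]
tip [ 0.58154314 -0.10866845  0.22336981] lift [-73.01806065 -21.66970568 223.36981115]
tip [250. 328.]
arch [260. 190.]
stub [343. 337.]
pivot [146. 219.]
```

View pics/top5.png

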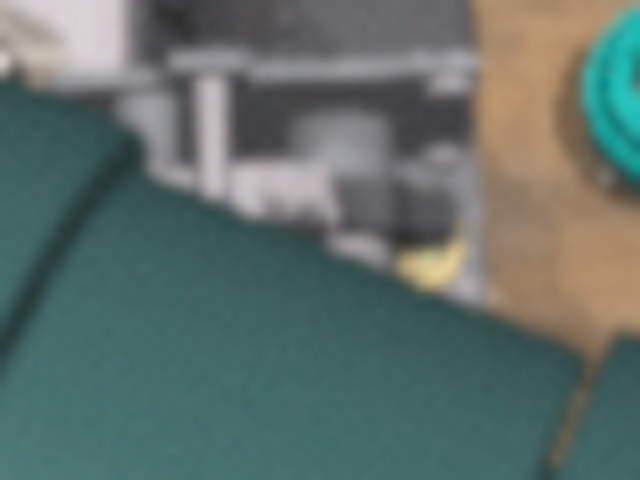

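arm_command:
  deltas:
    - [0,[-1,0,0.15],[0,0,0]]
    - [0,[-1,0,0],[0,0,0]]
    - [0,[-0.5,0,0],[0,0,0]]
    - [0,[0,0,0],[0,0,0]]
    - [0,[0,0,0],[0,0,0]]

```text
time_s: 7.3
tool_pos: [0.4922, -0.1128, 0.288]
tcp_rot: [-0.023, 1.0, 0.0, -0.0]
force: [0.0, -0.0, -1.6]
finger_gap: 0.016
grasp_force: 59.4
```

```bash
cat > st.py <<'E'
from plan import *
s=read_state();Q=R.from_quat(s['tcp_rot']);tip=s['tool_pos']+Q.apply([-D,0,H]);print(round(s['time_s'],2),'lift',(R.from_euler('z',-a).apply(tip-lift)*1000).round(2),s['force'].round(2),s['wrist_torque'].round(3),s['qvel'].round(3))
E
python3 st.py
```

```text
7.3 lift [-49.02 -21.68 221.94] [ 0.02 -0.03 -1.6 ] [ 0.036 -0.05   0.003] [-0.005 -0.013 -0.013  0.001  0.    -0.003]
```

arm_command:
  deltas:
    - [0,[-0.2,0,0],[0,0,0]]
    - [0,[-0.1,0,0],[0,0,0]]
    - [0,[0,0,0],[0,0,0]]
    - [0,[0,0,0],[0,0,0]]

```text
time_s: 7.63
tool_pos: [0.4949, -0.1127, 0.2882]
tcp_rot: [-0.023, 1.0, -0.0, 0.0]
force: [0.5, -1.3, -2.0]
finger_gap: 0.0158
grasp_force: 59.4
```

```bash
python3 st.py
```

```text
7.63 lift [-46.3  -21.79 222.23] [ 0.54 -1.25 -2.03] [-0.005 -0.033 -0.005] [ 0.    -0.001 -0.     0.002  0.001 -0.001]
```

arm_command:
  deltas:
    - [0,[-0.15,0,0],[0,0,0]]
    - [0,[0,0,0],[0,0,0]]
    - [0,[0,0,0],[0,0,0]]

```text
time_s: 7.88
tool_pos: [0.4965, -0.1127, 0.2882]
tcp_rot: [-0.023, 1.0, -0.0, 0.0]
force: [-0.7, 0.7, -2.4]
finger_gap: 0.0157
grasp_force: 59.4
```

arm_command:
  deltas:
    - [0,[-0.1,0,0],[0,0,0]]
    - [0,[0,0,0],[0,0,0]]
    - [0,[0,0,0],[0,0,0]]

```text
time_s: 8.13
tool_pos: [0.4975, -0.1126, 0.2881]
tcp_rot: [-0.023, 1.0, -0.0, -0.0]
force: [0.9, -0.2, -2.4]
finger_gap: 0.0158
grasp_force: 59.4
```

```bash
python3 st.py
```

```text
8.13 lift [-43.64 -21.78 222.12] [ 0.93 -0.21 -2.39] [-0.016 -0.038  0.014] [ 0.001 -0.002 -0.001 -0.001 -0.     0.001]
```

arm_command:
  deltas:
    - [0,[-0.15,0,0],[0,0,0]]
    - [0,[0,0,0],[0,0,0]]
    - [0,[0,0,0],[0,0,0]]

```text
time_s: 8.38
tool_pos: [0.499, -0.1125, 0.2881]
tcp_rot: [-0.023, 1.0, 0.0, -0.0]
force: [-0.1, 0.3, -2.5]
finger_gap: 0.0164
grasp_force: 59.4
```

arm_command:
  deltas:
    - [0,[-0.15,0,0],[0,0,0]]
    - [0,[0,0,0],[0,0,0]]
    - [0,[0,0,0],[0,0,0]]

```text
time_s: 8.63
tool_pos: [0.5005, -0.1125, 0.2881]
tcp_rot: [-0.023, 1.0, -0.0, 0.0]
force: [0.0, 0.4, -2.6]
finger_gap: 0.0163
grasp_force: 59.4
```

```bash
python3 st.py
```

```text
8.63 lift [-40.6  -21.8  222.15] [ 0.02  0.39 -2.65] [-0.044 -0.061  0.046] [-0.001 -0.001 -0.002  0.001 -0.001 -0.003]
```

arm_command:
  deltas:
    - [0,[-0.2,0,0],[0,0,0]]
    - [0,[-0.2,0,0],[0,0,0]]
    - [0,[0,0,0],[0,0,0]]

```text
time_s: 8.88
tool_pos: [0.5048, -0.1123, 0.2881]
tcp_rot: [-0.023, 1.0, 0.0, 0.0]
force: [-0.4, -0.4, -2.3]
finger_gap: 0.0154
grasp_force: 59.4
```

arm_command:
  deltas:
    - [0,[-0.3,0,0],[0,0,0]]
    - [0,[-0.3,0,0],[0,0,0]]
    - [0,[-0.3,0,0],[0,0,0]]
    - [0,[0,0,0],[0,0,0]]
    - [0,[0,0,0],[0,0,0]]

```text
time_s: 9.3
tool_pos: [0.5136, -0.1119, 0.2881]
tcp_rot: [-0.023, 1.0, 0.0, -0.0]
force: [-0.1, -0.3, -3.0]
finger_gap: 0.0162
grasp_force: 59.4
```

```bash
python3 st.py
```

```text
9.3 lift [-27.53 -21.77 222.04] [-0.11 -0.35 -2.98] [ 0.038 -0.025 -0.022] [-0.003 -0.005 -0.006 -0.001 -0.    -0.001]
```

arm_command:
  deltas:
    - [0,[0,0,-0.2],[0,0,0]]
    - [0,[0,0,-0.1],[0,0,0]]
    - [0,[0,0,0],[0,0,0]]
    - [0,[0,0,0],[0,0,0]]

```text
time_s: 9.63
tool_pos: [0.5134, -0.1119, 0.2913]
tcp_rot: [-0.023, 1.0, -0.0, 0.0]
force: [1.3, -1.2, -1.7]
finger_gap: 0.0159
grasp_force: 59.4
```

```bash
python3 st.py
```

```text
9.63 lift [-27.71 -21.8  225.31] [ 1.3  -1.24 -1.65] [-0.006 -0.055 -0.011] [ 0.002  0.001 -0.001 -0.004 -0.001 -0.   ]
```

arm_command:
  deltas:
    - [0,[0,0,-0.05],[0,0,0]]
    - [0,[0,0,-0.05],[0,0,0]]
    - [0,[0,0,0],[0,0,0]]
    - [0,[0,0,0],[0,0,0]]

```text
time_s: 9.97
tool_pos: [0.5134, -0.1119, 0.2922]
tcp_rot: [-0.023, 1.0, -0.0, -0.0]
force: [-0.1, 0.2, -2.2]
finger_gap: 0.0163
grasp_force: 59.4
```

```bash
python3 st.py
```

```text
9.97 lift [-27.69 -21.79 226.16] [-0.12  0.16 -2.21] [-0.    -0.025 -0.01 ] [ 0.    -0.002 -0.    -0.     0.001 -0.   ]
```

arm_command:
  deltas:
    - [0,[0,0,-0.05],[0,0,0]]
    - [0,[0,0,0],[0,0,0]]
    - [0,[0,0,0],[0,0,0]]

```text
time_s: 10.22
tool_pos: [0.5135, -0.1119, 0.2927]
tcp_rot: [-0.023, 1.0, -0.0, 0.0]
force: [-0.2, 0.2, -1.6]
finger_gap: 0.016
grasp_force: 59.4
```

```bash
python3 st.py
```

```text
10.22 lift [-27.67 -21.79 226.67] [-0.17  0.17 -1.6 ] [-0.001 -0.049  0.031] [-0.001 -0.001 -0.002 -0.    -0.002 -0.001]
```

arm_command:
  deltas:
    - [0,[0,0,-0.05],[0,0,0]]
    - [0,[0,0,0],[0,0,0]]
    - [0,[0,0,0],[0,0,0]]

```text
time_s: 10.47
tool_pos: [0.5135, -0.1119, 0.2932]
tcp_rot: [-0.023, 1.0, -0.0, 0.0]
force: [-1.4, -0.3, -2.1]
finger_gap: 0.0162
grasp_force: 59.4
```

```bash
python3 st.py
```

```text
10.47 lift [-27.68 -21.78 227.17] [-1.44 -0.3  -2.07] [-0.013 -0.008 -0.04 ] [-0.001  0.001 -0.002 -0.001 -0.001  0.001]
```

arm_command:
  deltas:
    - [0,[0,0,-0.03],[0,0,0]]
    - [0,[0,0,0],[0,0,0]]
    - [0,[0,0,0],[0,0,0]]

```text
time_s: 10.72
tool_pos: [0.5134, -0.1119, 0.2934]
tcp_rot: [-0.023, 1.0, -0.0, -0.0]
force: [-0.5, 0.3, -2.9]
finger_gap: 0.0161
grasp_force: 59.4
```

```bash
python3 st.py
```

```text
10.72 lift [-27.69 -21.77 227.44] [-0.54  0.29 -2.93] [-0.012 -0.021 -0.055] [-0.002  0.001 -0.001  0.002  0.001  0.   ]
```

arm_command:
  deltas:
    - [0,[0,0,-0.03],[0,0,0]]
    - [0,[0,0,0],[0,0,0]]
    - [0,[0,0,0],[0,0,0]]

```text
time_s: 10.97
tool_pos: [0.5134, -0.1119, 0.2937]
tcp_rot: [-0.023, 1.0, 0.0, -0.0]
force: [-0.7, -0.0, -3.3]
finger_gap: 0.0158
grasp_force: 59.4
```

```bash
python3 st.py
```

```text
10.97 lift [-27.71 -21.76 227.71] [-0.69 -0.01 -3.35] [0.028 0.09  0.018] [ 0.001  0.    -0.002 -0.    -0.001  0.001]
```

arm_command:
  deltas:
    - [0,[0,0,0.07],[0,0,0]]
    - [0,[0,-0.1,0],[0,0,0]]
    - [0,[0,-0.1,0],[0,0,0]]
    - [0,[0,0,0],[0,0,0]]
    - [0,[0,0,-0.04],[0,0,0]]

```text
time_s: 11.38
tool_pos: [0.5135, -0.1139, 0.2934]
tcp_rot: [-0.023, 1.0, 0.0, -0.0]
force: [-0.7, -0.0, -2.7]
finger_gap: 0.016
grasp_force: 59.4
```

arm_command:
  deltas:
    - [0,[0,0,-0.02],[0,0,0]]
    - [0,[0,0,0],[0,0,0]]
    - [0,[0,0,0],[0,0,0]]

```text
time_s: 11.63
tool_pos: [0.5135, -0.1139, 0.2937]
tcp_rot: [-0.023, 1.0, 0.0, -0.0]
force: [-0.0, -0.2, -2.2]
finger_gap: 0.0158
grasp_force: 59.4
```

```bash
python3 st.py
```

```text
11.63 lift [-27.68 -23.76 227.65] [-0.01 -0.23 -2.21] [ 0.019 -0.015  0.011] [-0.     0.    -0.001 -0.002 -0.001 -0.   ]
```

arm_command:
  deltas:
    - [0,[0,0,-0.02],[0,0,0]]
    - [0,[0,0,0],[0,0,0]]
    - [0,[0,0,0],[0,0,0]]

```text
time_s: 11.88
tool_pos: [0.5135, -0.1139, 0.2938]
tcp_rot: [-0.023, 1.0, 0.0, -0.0]
force: [-1.0, 0.4, -3.2]
finger_gap: 0.0163
grasp_force: 59.4
```

```bash
python3 st.py
```

```text
11.88 lift [-27.7  -23.76 227.83] [-0.96  0.36 -3.24] [ 0.007 -0.04   0.051] [-0.001 -0.002 -0.001 -0.002  0.     0.001]
```

arm_command:
  deltas:
    - [0,[0,0,-0.03],[0,0,0]]
    - [0,[0,0,0],[0,0,0]]
    - [0,[0,0,0],[0,0,0]]

```text
time_s: 12.13
tool_pos: [0.5135, -0.1139, 0.2942]
tcp_rot: [-0.023, 1.0, -0.0, 0.0]
force: [0.3, 0.8, -2.7]
finger_gap: 0.0159
grasp_force: 59.4
```

```bash
python3 st.py
```

```text
12.13 lift [-27.68 -23.76 228.17] [ 0.26  0.78 -2.72] [0.015 0.074 0.043] [-0.    -0.    -0.     0.001  0.002 -0.   ]
```

arm_command:
  deltas:
    - [0,[0,0,-0.02],[0,0,0]]
    - [0,[0,0,0],[0,0,0]]
    - [0,[0,0,0],[0,0,0]]

```text
time_s: 12.38
tool_pos: [0.5135, -0.1138, 0.2943]
tcp_rot: [-0.023, 1.0, 0.0, -0.0]
force: [0.9, 0.6, -3.4]
finger_gap: 0.0162
grasp_force: 59.3
```

```bash
python3 st.py
```

```text
12.38 lift [-27.71 -23.75 228.33] [ 0.92  0.57 -3.39] [ 0.012  0.014 -0.016] [ 0.    -0.001  0.001 -0.001 -0.001  0.002]
```

arm_command:
  deltas:
    - [0,[0,0,-0.02],[0,0,0]]
    - [0,[0,0,0],[0,0,0]]
    - [0,[0,0,0],[0,0,0]]

```text
time_s: 12.63
tool_pos: [0.5135, -0.1139, 0.2945]
tcp_rot: [-0.023, 1.0, 0.0, -0.0]
force: [0.4, -0.2, -3.2]
finger_gap: 0.0159
grasp_force: 59.3
```

```bash
python3 st.py
```

```text
12.63 lift [-27.7  -23.78 228.52] [ 0.37 -0.22 -3.18] [-0.003  0.032 -0.027] [-0.001  0.002  0.001  0.001  0.    -0.002]
```

arm_command:
  deltas:
    - [0,[0,0,-0.02],[0,0,0]]
    - [0,[0,0,0],[0,0,0]]
    - [0,[0,0,0],[0,0,0]]

```text
time_s: 12.88
tool_pos: [0.5135, -0.1139, 0.2947]
tcp_rot: [-0.023, 1.0, 0.0, -0.0]
force: [0.2, 0.5, -3.3]
finger_gap: 0.016
grasp_force: 59.3
```

```bash
python3 st.py; sleep 1; python3 st.py
```

```text
12.88 lift [-27.7  -23.78 228.72] [ 0.23  0.54 -3.29] [-0.024  0.128 -0.005] [ 0.001  0.    -0.001 -0.001 -0.001 -0.   ]
12.88 lift [-27.7  -23.78 228.72] [ 0.23  0.54 -3.29] [-0.024  0.128 -0.005] [ 0.001  0.    -0.001 -0.001 -0.001 -0.   ]
```

arm_command:
  deltas:
    - [0,[0,0,-0.03],[0,0,0]]
    - [0,[0,0,0],[0,0,0]]
    - [0,[0,0,0],[0,0,0]]

```text
time_s: 13.13
tool_pos: [0.5135, -0.1139, 0.295]
tcp_rot: [-0.023, 1.0, 0.0, -0.0]
force: [0.7, -0.3, -3.8]
finger_gap: 0.016
grasp_force: 59.3
```

```bash
python3 st.py
```

```text
13.13 lift [-27.69 -23.76 229.02] [ 0.74 -0.31 -3.84] [0.027 0.115 0.038] [-0.    -0.     0.     0.     0.001  0.001]
```

arm_command:
  deltas:
    - [0,[0,0,-0.03],[0,0,0]]
    - [0,[0,0,0],[0,0,0]]
    - [0,[0,0,0],[0,0,0]]

```text
time_s: 13.38
tool_pos: [0.5135, -0.1139, 0.2953]
tcp_rot: [-0.023, 1.0, 0.0, -0.0]
force: [0.3, -0.1, -4.3]
finger_gap: 0.0157
grasp_force: 59.3
```

```bash
python3 st.py
```

```text
13.38 lift [-27.71 -23.77 229.31] [ 0.34 -0.08 -4.3 ] [0.055 0.202 0.004] [ 0.001  0.001 -0.    -0.     0.001 -0.   ]
```

arm_command:
  deltas:
    - [0,[0,0,-0.04],[0,0,0]]
    - [0,[0,0,0],[0,0,0]]
    - [0,[0,0,0],[0,0,0]]

```text
time_s: 13.63
tool_pos: [0.5135, -0.1138, 0.2958]
tcp_rot: [-0.023, 1.0, 0.0, -0.0]
force: [-0.5, 0.8, -5.0]
finger_gap: 0.016
grasp_force: 59.2
```

```bash
python3 st.py
```

```text
13.63 lift [-27.69 -23.74 229.75] [-0.55  0.75 -5.01] [-0.01   0.222  0.006] [-0.001  0.    -0.002  0.001 -0.     0.   ]
```

arm_command:
  deltas:
    - [0,[0,0,-0.04],[0,0,0]]
    - [0,[0,0,0],[0,0,0]]
    - [0,[0,0,0],[0,0,0]]

```text
time_s: 13.88
tool_pos: [0.5135, -0.1139, 0.2961]
tcp_rot: [-0.023, 1.0, -0.0, -0.0]
force: [-0.7, -0.6, -4.9]
finger_gap: 0.0162
grasp_force: 59.2
```

```bash
python3 st.py
```

```text
13.88 lift [-27.71 -23.78 230.11] [-0.7  -0.57 -4.88] [-0.007  0.237  0.005] [-0.002 -0.001 -0.    -0.002  0.    -0.001]
```

arm_command:
  deltas:
    - [0,[0,0,-0.04],[0,0,0]]
    - [0,[0,0,0],[0,0,0]]
    - [0,[0,0,0],[0,0,0]]

```text
time_s: 14.13
tool_pos: [0.5135, -0.1139, 0.2965]
tcp_rot: [-0.023, 1.0, 0.0, -0.0]
force: [-1.0, 0.4, -4.6]
finger_gap: 0.0161
grasp_force: 59.1
```

```bash
python3 st.py
```

```text
14.13 lift [-27.73 -23.77 230.48] [-1.01  0.37 -4.6 ] [-0.     0.317 -0.01 ] [ 0.001  0.001 -0.001 -0.001 -0.    -0.001]
```

arm_command:
  deltas:
    - [0,[0,0,-0.03],[0,0,0]]
    - [0,[0,0,0],[0,0,0]]
    - [0,[0,0,0],[0,0,0]]

```text
time_s: 14.38
tool_pos: [0.5135, -0.1139, 0.2968]
tcp_rot: [-0.023, 1.0, 0.0, -0.0]
force: [-0.0, 0.3, -5.8]
finger_gap: 0.0163
grasp_force: 59.1
```

```bash
python3 st.py
```

```text
14.38 lift [-27.7  -23.76 230.83] [-0.04  0.3  -5.84] [0.005 0.296 0.022] [ 0.001 -0.001 -0.001 -0.    -0.     0.001]
```

arm_command:
  deltas:
    - [0,[0,0,-0.03],[0,0,0]]
    - [0,[0,0,0],[0,0,0]]
    - [0,[0,0,0],[0,0,0]]

```text
time_s: 14.63
tool_pos: [0.5135, -0.1139, 0.2971]
tcp_rot: [-0.023, 1.0, 0.0, -0.0]
force: [-0.0, 0.4, -5.5]
finger_gap: 0.0158
grasp_force: 59.1
```

```bash
python3 st.py
```

```text
14.63 lift [-27.73 -23.76 231.11] [-0.03  0.38 -5.52] [-0.008  0.4   -0.014] [-0.     0.001 -0.    -0.001  0.002  0.   ]
```

arm_command:
  deltas:
    - [0,[0,0,-0.03],[0,0,0]]
    - [0,[0,0,0],[0,0,0]]
    - [0,[0,0,0],[0,0,0]]

```text
time_s: 14.88
tool_pos: [0.5135, -0.1139, 0.2974]
tcp_rot: [-0.023, 1.0, -0.0, -0.0]
force: [-0.8, -0.3, -5.5]
finger_gap: 0.016
grasp_force: 59.0
```

```bash
python3 st.py
```

```text
14.88 lift [-27.69 -23.79 231.42] [-0.85 -0.27 -5.48] [0.004 0.502 0.001] [-0.001 -0.001 -0.001 -0.002  0.001  0.001]
```

arm_command:
  deltas:
    - [0,[0,0,-0.02],[0,0,0]]
    - [0,[0,0,0],[0,0,0]]
    - [0,[0,0,0],[0,0,0]]

```text
time_s: 15.13
tool_pos: [0.5135, -0.1138, 0.2976]
tcp_rot: [-0.023, 1.0, 0.0, -0.0]
force: [-1.1, -0.0, -5.4]
finger_gap: 0.0158
grasp_force: 59.0
```

```bash
python3 st.py
```

```text
15.13 lift [-27.71 -23.75 231.61] [-1.08 -0.01 -5.42] [-0.044  0.426 -0.038] [ 0.001  0.    -0.    -0.001 -0.001 -0.001]
```

arm_command:
  deltas:
    - [0,[0,0,-0.02],[0,0,0]]
    - [0,[0,0,0],[0,0,0]]
    - [0,[0,0,0],[0,0,0]]

```text
time_s: 15.38
tool_pos: [0.5135, -0.1138, 0.2978]
tcp_rot: [-0.023, 1.0, 0.0, -0.0]
force: [-1.1, 0.5, -7.0]
finger_gap: 0.016
grasp_force: 59.0
```

```bash
python3 st.py
```

```text
15.38 lift [-27.7  -23.74 231.78] [-1.13  0.47 -6.95] [0.015 0.466 0.045] [ 0.     0.001 -0.001 -0.001 -0.     0.   ]
```

arm_command:
  deltas:
    - [0,[0,0,-0.02],[0,0,0]]
    - [0,[0,0,0],[0,0,0]]

```text
time_s: 15.55
tool_pos: [0.5135, -0.1139, 0.2981]
tcp_rot: [-0.023, 1.0, 0.0, -0.0]
force: [-0.2, -0.4, -7.3]
finger_gap: 0.0162
grasp_force: 59.0
```

```bash
python3 st.py
```

```text
15.55 lift [-27.71 -23.76 232.05] [-0.17 -0.38 -7.32] [0.054 0.509 0.012] [-0.    -0.     0.001  0.001  0.     0.   ]
```

arm_command:
  deltas:
    - [0,[0,0,-0.02],[0,0,0]]
    - [0,[0,0,0],[0,0,0]]

```text
time_s: 15.72
tool_pos: [0.5135, -0.1139, 0.2982]
tcp_rot: [-0.023, 1.0, 0.0, -0.0]
force: [-1.3, -0.8, -6.3]
finger_gap: 0.0159
grasp_force: 58.9
```

```bash
python3 st.py
```

```text
15.72 lift [-27.7  -23.76 232.23] [-1.27 -0.75 -6.28] [0.055 0.578 0.013] [ 0.001  0.    -0.001 -0.002 -0.    -0.001]
```

arm_command:
  deltas:
    - [0,[0,0,0],[0,0,0]]

```text
time_s: 15.8
tool_pos: [0.5135, -0.1139, 0.2982]
tcp_rot: [-0.023, 1.0, 0.0, -0.0]
force: [-0.9, 0.3, -7.6]
finger_gap: 0.0161
grasp_force: 58.9
```

```bash
python3 st.py
```

```text
15.8 lift [-27.71 -23.78 232.21] [-0.89  0.31 -7.59] [0.051 0.542 0.019] [ 0.003 -0.001 -0.002  0.002 -0.001 -0.001]
```

arm_command:
  deltas:
    - [0,[0,0,-0.03],[0,0,0]]
    - [0,[0,0,0],[0,0,0]]

```text
time_s: 15.97
tool_pos: [0.5135, -0.1139, 0.2985]
tcp_rot: [-0.023, 1.0, 0.0, -0.0]
force: [-0.7, -0.4, -7.2]
finger_gap: 0.016
grasp_force: 58.9
```

```bash
python3 st.py
```

```text
15.97 lift [-27.72 -23.78 232.54] [-0.65 -0.43 -7.18] [ 0.018  0.559 -0.002] [-0.002 -0.001 -0.002 -0.001  0.001 -0.   ]
```

arm_command:
  deltas:
    - [0,[0,0,-0.02],[0,0,0]]
    - [0,[0,0,0],[0,0,0]]

```text
time_s: 16.13
tool_pos: [0.5135, -0.1138, 0.2988]
tcp_rot: [-0.023, 1.0, 0.0, -0.0]
force: [-0.1, 0.1, -7.6]
finger_gap: 0.0162
grasp_force: 58.9
```

```bash
python3 st.py
```

```text
16.13 lift [-27.69 -23.74 232.75] [-0.14  0.08 -7.56] [-0.018  0.637  0.019] [-0.     0.001 -0.001  0.001  0.001 -0.   ]
```

arm_command:
  deltas:
    - [0,[0,0,0],[0,0,0]]

```text
time_s: 16.22
tool_pos: [0.5135, -0.1138, 0.2987]
tcp_rot: [-0.023, 1.0, 0.0, -0.0]
force: [0.2, -0.0, -7.4]
finger_gap: 0.0162
grasp_force: 58.9
```

```bash
python3 st.py
```

```text
16.22 lift [-27.72 -23.74 232.72] [ 0.25 -0.03 -7.39] [-0.007  0.614 -0.028] [-0.001 -0.001  0.001  0.    -0.003  0.001]
```

arm_command:
  deltas:
    - [0,[0,0,-0.02],[0,0,0]]
    - [0,[0,0,0],[0,0,0]]

```text
time_s: 16.38
tool_pos: [0.5135, -0.1138, 0.299]
tcp_rot: [-0.023, 1.0, 0.0, -0.0]
force: [-0.4, -0.3, -6.9]
finger_gap: 0.0159
grasp_force: 58.9
```

```bash
python3 st.py
```

```text
16.38 lift [-27.7  -23.75 232.96] [-0.44 -0.31 -6.88] [ 0.017  0.64  -0.013] [-0.    -0.     0.001 -0.     0.    -0.001]
```

arm_command:
  deltas:
    - [0,[0,0,-0.02],[0,0,0]]
    - [0,[0,0,0],[0,0,0]]

```text
time_s: 16.55
tool_pos: [0.5135, -0.1139, 0.2992]
tcp_rot: [-0.023, 1.0, -0.0, -0.0]
force: [-0.8, 0.3, -8.3]
finger_gap: 0.0157
grasp_force: 58.9
```

```bash
python3 st.py
```

```text
16.55 lift [-27.7  -23.77 233.17] [-0.85  0.32 -8.32] [-0.012  0.652  0.024] [-0.002 -0.001 -0.001 -0.001  0.    -0.   ]
```

arm_command:
  deltas:
    - [0,[0,0,0],[0,0,0]]

```text
time_s: 16.63
tool_pos: [0.5135, -0.1139, 0.2991]
tcp_rot: [-0.023, 1.0, 0.0, -0.0]
force: [-0.4, 1.3, -7.0]
finger_gap: 0.0162
grasp_force: 58.9
```

```bash
python3 st.py
```

```text
16.63 lift [-27.72 -23.77 233.1 ] [-0.38  1.33 -6.95] [0.051 0.567 0.076] [ 0.    -0.001  0.001  0.001  0.    -0.   ]
```

arm_command:
  deltas:
    - [0,[0,0,-0.02],[0,0,0]]
    - [0,[0,0,0],[0,0,0]]

```text
time_s: 16.8
tool_pos: [0.5136, -0.1139, 0.2994]
tcp_rot: [-0.023, 1.0, 0.0, 0.0]
force: [-1.1, -0.3, -7.8]
finger_gap: 0.0161
grasp_force: 58.9
```

```bash
python3 st.py
```

```text
16.8 lift [-27.66 -23.78 233.37] [-1.12 -0.32 -7.84] [0.049 0.655 0.03 ] [-0.001  0.001 -0.001 -0.001  0.    -0.001]
```

arm_command:
  deltas:
    - [0,[0,0,-0.02],[0,0,0]]
    - [0,[0,0,0],[0,0,0]]

```text
time_s: 16.97
tool_pos: [0.5135, -0.1139, 0.2996]
tcp_rot: [-0.023, 1.0, 0.0, 0.0]
force: [-1.0, -0.0, -6.9]
finger_gap: 0.0163
grasp_force: 58.8
```

```bash
python3 st.py
```

```text
16.97 lift [-27.69 -23.79 233.6 ] [-1.02 -0.01 -6.95] [0.043 0.642 0.029] [-0.001 -0.    -0.001 -0.002  0.001  0.   ]
```

arm_command:
  deltas:
    - [0,[0,0,0],[0,0,0]]

```text
time_s: 17.05
tool_pos: [0.5135, -0.1138, 0.2995]
tcp_rot: [-0.023, 1.0, 0.0, -0.0]
force: [-0.8, 0.5, -6.8]
finger_gap: 0.0159
grasp_force: 58.8
```

```bash
python3 st.py; python3 -c "
from h import *
snap('top','top6',(190,140,250,180),10); snap('scene','scene6')"; python3 st.py
```

```text
17.05 lift [-27.7  -23.74 233.52] [-0.84  0.52 -6.75] [0.025 0.682 0.042] [ 0.    -0.     0.     0.001  0.001  0.001]
17.15 lift [-27.7  -23.75 233.55] [-1.07  0.84 -8.16] [0.046 0.675 0.001] [ 0.    -0.002  0.     0.     0.001  0.   ]
```

View pics/top6.png

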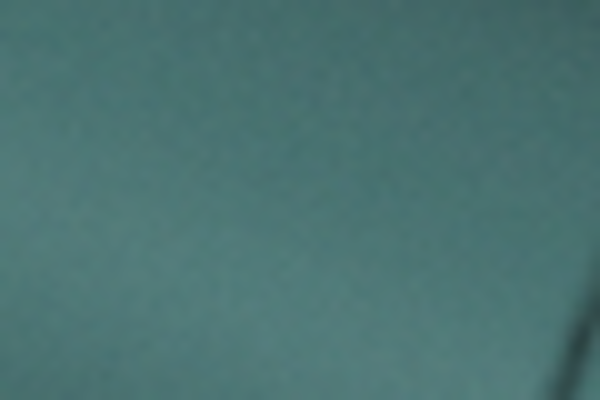

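The view is fully covered by the arm (no useful pixels), so I rely on force readings.

arm_command:
  deltas:
    - [0,[0,0,-0.02],[0,0,0]]
    - [0,[0,0,0],[0,0,0]]

```text
time_s: 17.32
tool_pos: [0.5135, -0.1139, 0.2998]
tcp_rot: [-0.023, 1.0, 0.0, -0.0]
force: [-1.4, -0.0, -7.9]
finger_gap: 0.016
grasp_force: 58.8
```

```bash
python3 st.py
```

```text
17.32 lift [-27.69 -23.79 233.75] [-1.38 -0.05 -7.91] [0.034 0.726 0.015] [-0.     0.001 -0.001 -0.001 -0.     0.001]
```

arm_command:
  deltas:
    - [0,[0,0,-0.02],[0,0,0]]
    - [0,[0,0,0],[0,0,0]]

```text
time_s: 17.48
tool_pos: [0.5135, -0.1139, 0.3]
tcp_rot: [-0.023, 1.0, 0.0, -0.0]
force: [-1.1, 0.5, -7.4]
finger_gap: 0.0164
grasp_force: 58.8
```

```bash
python3 st.py
```

```text
17.48 lift [-27.69 -23.76 233.97] [-1.1   0.5  -7.42] [0.091 0.685 0.007] [-0.    -0.    -0.001  0.001  0.002  0.001]
```

arm_command:
  deltas:
    - [0,[0,0,0],[0,0,0]]

```text
time_s: 17.57
tool_pos: [0.5135, -0.1139, 0.2999]
tcp_rot: [-0.023, 1.0, 0.0, -0.0]
force: [-1.7, 1.3, -7.8]
finger_gap: 0.0159
grasp_force: 58.8
```

```bash
python3 st.py
```

```text
17.57 lift [-27.7  -23.78 233.93] [-1.66  1.31 -7.76] [0.052 0.647 0.09 ] [-0.002 -0.001 -0.001  0.     0.001 -0.   ]
```

arm_command:
  deltas:
    - [0,[0,0,0],[0,0,0]]

```text
time_s: 17.65
tool_pos: [0.5135, -0.1139, 0.3]
tcp_rot: [-0.023, 1.0, -0.0, 0.0]
force: [-1.1, 0.9, -7.1]
finger_gap: 0.0164
grasp_force: 58.8
```

```bash
python3 st.py
```

```text
17.65 lift [-27.68 -23.77 233.97] [-1.11  0.91 -7.09] [0.064 0.728 0.009] [-0.001  0.001  0.     0.     0.    -0.001]
```

arm_command:
  deltas:
    - [0,[0,0,-0.02],[0,0,0]]
    - [0,[0,0,0],[0,0,0]]

```text
time_s: 17.82
tool_pos: [0.5135, -0.1139, 0.3002]
tcp_rot: [-0.023, 1.0, -0.0, 0.0]
force: [-0.7, 0.0, -8.0]
finger_gap: 0.0163
grasp_force: 58.8
```

```bash
python3 st.py
```

```text
17.82 lift [-27.69 -23.78 234.19] [-0.7   0.04 -8.04] [0.053 0.728 0.006] [-0.001  0.001 -0.    -0.    -0.    -0.001]
```

arm_command:
  deltas:
    - [0,[0,0,-0.02],[0,0,0]]
    - [0,[0,0,0],[0,0,0]]

```text
time_s: 17.98
tool_pos: [0.5136, -0.1139, 0.3004]
tcp_rot: [-0.023, 1.0, -0.0, 0.0]
force: [-0.4, 0.1, -7.5]
finger_gap: 0.016
grasp_force: 58.8
```

```bash
python3 st.py
```

```text
17.98 lift [-27.68 -23.77 234.38] [-0.42  0.08 -7.51] [0.041 0.683 0.058] [ 0.    -0.     0.    -0.001 -0.001  0.001]
```

arm_command:
  deltas:
    - [0,[0,0,-0.02],[0,0,0]]
    - [0,[0,0,0],[0,0,0]]

```text
time_s: 18.15
tool_pos: [0.5135, -0.1138, 0.3006]
tcp_rot: [-0.023, 1.0, -0.0, 0.0]
force: [-0.5, 0.3, -8.1]
finger_gap: 0.0163
grasp_force: 58.8
```

```bash
python3 st.py
```

```text
18.15 lift [-27.69 -23.75 234.59] [-0.51  0.3  -8.11] [0.036 0.733 0.091] [-0.    -0.    -0.     0.001 -0.    -0.   ]
```

arm_command:
  deltas:
    - [0,[0,0,0],[0,0,0]]

```text
time_s: 18.23
tool_pos: [0.5135, -0.1139, 0.3005]
tcp_rot: [-0.023, 1.0, 0.0, -0.0]
force: [-1.2, -0.1, -7.7]
finger_gap: 0.0161
grasp_force: 58.8
```

```bash
python3 st.py
```

```text
18.23 lift [-27.69 -23.76 234.53] [-1.24 -0.13 -7.73] [0.052 0.674 0.043] [-0.  0.  0.  0. -0. -0.]
```

arm_command:
  deltas:
    - [0,[0,0,-0.02],[0,0,0]]
    - [0,[0,0,-0.02],[0,0,0]]

```text
time_s: 18.4
tool_pos: [0.5135, -0.1138, 0.301]
tcp_rot: [-0.023, 1.0, 0.0, -0.0]
force: [-1.0, 0.6, -8.3]
finger_gap: 0.0161
grasp_force: 58.8
```

```bash
python3 st.py
```

```text
18.4 lift [-27.74 -23.75 234.95] [-0.98  0.63 -8.26] [0.1   0.702 0.087] [ 0.002 -0.001  0.006  0.008 -0.002 -0.003]
```

arm_command:
  deltas:
    - [0,[0,0,0],[0,0,0]]
    - [0,[0,0,0],[0,0,0]]

```text
time_s: 18.57
tool_pos: [0.5136, -0.1139, 0.301]
tcp_rot: [-0.023, 1.0, 0.0, 0.0]
force: [-1.2, -0.1, -8.2]
finger_gap: 0.0162
grasp_force: 58.8
```

```bash
python3 st.py
```

```text
18.57 lift [-27.67 -23.76 234.98] [-1.23 -0.14 -8.2 ] [0.093 0.696 0.069] [-0.     0.    -0.002  0.     0.    -0.001]
```

arm_command:
  deltas:
    - [0,[0,0,-0.02],[0,0,0]]
    - [0,[0,0,0],[0,0,0]]

```text
time_s: 18.73
tool_pos: [0.5135, -0.1139, 0.3012]
tcp_rot: [-0.023, 1.0, -0.0, 0.0]
force: [-1.6, 0.2, -8.4]
finger_gap: 0.0157
grasp_force: 58.8
```

```bash
python3 st.py
```

```text
18.73 lift [-27.68 -23.77 235.23] [-1.6   0.2  -8.41] [0.129 0.742 0.097] [ 0.001  0.002 -0.     0.    -0.    -0.   ]
```

arm_command:
  deltas:
    - [0,[0,0,0],[0,0,0]]

```text
time_s: 18.82
tool_pos: [0.5135, -0.1138, 0.3012]
tcp_rot: [-0.023, 1.0, 0.0, -0.0]
force: [-0.5, 0.7, -7.8]
finger_gap: 0.0163
grasp_force: 58.8
```

```bash
python3 st.py
```

```text
18.82 lift [-27.69 -23.75 235.17] [-0.45  0.71 -7.76] [0.115 0.742 0.118] [-0.     0.001 -0.001  0.     0.     0.001]
```

arm_command:
  deltas:
    - [0,[0,0,-0.02],[0,0,0]]
    - [0,[0,0,-0.01],[0,0,0]]

```text
time_s: 18.98
tool_pos: [0.5135, -0.1139, 0.3015]
tcp_rot: [-0.023, 1.0, 0.0, -0.0]
force: [-0.9, 0.5, -7.6]
finger_gap: 0.0158
grasp_force: 58.8
```

```bash
python3 st.py
```

```text
18.98 lift [-27.69 -23.76 235.46] [-0.89  0.46 -7.62] [0.113 0.711 0.064] [ 0.001  0.     0.002  0.004 -0.002  0.   ]
```

arm_command:
  deltas:
    - [0,[0,0,0],[0,0,0]]
    - [0,[0,0,0],[0,0,0]]

```text
time_s: 19.15
tool_pos: [0.5137, -0.1139, 0.3016]
tcp_rot: [-0.023, 1.0, -0.0, 0.0]
force: [-0.6, 1.1, -5.2]
finger_gap: 0.0157
grasp_force: 59.1
```

```bash
python3 st.py
```

```text
19.15 lift [-27.55 -23.83 235.64] [-0.64  1.13 -5.19] [-0.051  0.53  -0.002] [-0.001 -0.001  0.002 -0.001 -0.003  0.002]
```

arm_command:
  deltas:
    - [0,[0,0,-0.02],[0,0,0]]
    - [0,[0,0,0],[0,0,0]]

```text
time_s: 19.32
tool_pos: [0.5136, -0.114, 0.3018]
tcp_rot: [-0.023, 1.0, -0.0, 0.0]
force: [-0.7, -0.5, -6.3]
finger_gap: 0.0163
grasp_force: 59.1
```

```bash
python3 st.py
```

```text
19.32 lift [-27.55 -23.9  235.88] [-0.73 -0.52 -6.28] [-0.054  0.486  0.006] [-0.     0.001 -0.002 -0.001 -0.001 -0.001]
```

arm_command:
  deltas:
    - [0,[0,0,0],[0,0,0]]

```text
time_s: 19.4
tool_pos: [0.5136, -0.114, 0.3018]
tcp_rot: [-0.023, 1.0, -0.0, 0.0]
force: [-0.5, -0.1, -5.4]
finger_gap: 0.0159
grasp_force: 59.1
```

```bash
python3 st.py
```

```text
19.4 lift [-27.56 -23.9  235.81] [-0.5  -0.1  -5.43] [-0.075  0.412 -0.009] [ 0.     0.002 -0.002 -0.001  0.    -0.002]
```

Broke free: force dropped from 5.6 to about 3 N, so the pawl is probably against its pin. I'll ease a little and check the platform numerically in the top image.

arm_command:
  deltas:
    - [0,[0,0,0.05],[0,0,0]]
    - [0,[0,0,0.03],[0,0,0]]
    - [0,[0,0,0],[0,0,0]]
    - [0,[0,0,0],[0,0,0]]

```text
time_s: 19.73
tool_pos: [0.5136, -0.1139, 0.3009]
tcp_rot: [-0.023, 1.0, -0.0, 0.0]
force: [0.0, -1.6, -5.2]
finger_gap: 0.0159
grasp_force: 59.1
```

```bash
python3 st.py; python3 -c "
from h import *
snap('top','top7');snap('scene','scene7')
for n,b in(('top7','top6'),('scene7','scene6'),('top6','top5')):
    d=cv2.absdiff(*[cv2.GaussianBlur(np.load('pics/%s.npz'%k)['px'],(5,5),0) for k in(n,b)]).max(2)
    ys,xs=np.where(d>25);print(n,len(xs),(xs.min(),xs.max(),ys.min(),ys.max(),xs.mean(),ys.mean()) if len(xs) else '')
"; python3 st.py
```

```text
19.73 lift [-27.58 -23.82 234.94] [ 0.04 -1.57 -5.22] [-0.026  0.304  0.024] [ 0.    -0.001  0.001  0.001  0.001  0.001]
top7 0 
scene7 372 (np.int64(174), np.int64(453), np.int64(8), np.int64(324), np.float64(263.53494623655916), np.float64(197.8548387096774))
top6 15164 (np.int64(0), np.int64(285), np.int64(106), np.int64(383), np.float64(178.39336586652598), np.float64(223.33375098918492))
19.83 lift [-27.58 -23.82 234.95] [-0.57 -0.07 -4.9 ] [-0.047  0.258 -0.034] [-0.001 -0.001  0.001 -0.    -0.001  0.   ]
```

arm_command:
  deltas:
    - [0,[0,0,0],[0,0,0]]
    - [0,[0,0,0],[0,0,0]]
    - [0,[0,0,0],[0,0,0]]
    - [0,[0,0,0],[0,0,0]]
    - [0,[0,0,0],[0,0,0]]

```text
time_s: 20.25
tool_pos: [0.5136, -0.1139, 0.3009]
tcp_rot: [-0.023, 1.0, -0.0, 0.0]
force: [-0.0, 0.7, -5.0]
finger_gap: 0.016
grasp_force: 59.2
```

arm_command:
  deltas:
    - [0,[0,0,0],[0,0,0]]
    - [0,[0,0,0],[0,0,0]]
    - [0,[0,0,0],[0,0,0]]
    - [0,[0,0,0],[0,0,0]]
    - [0,[0,0,0],[0,0,0]]

```text
time_s: 20.67
tool_pos: [0.5136, -0.1139, 0.3008]
tcp_rot: [-0.023, 1.0, -0.0, 0.0]
force: [1.1, 0.4, -4.6]
finger_gap: 0.0159
grasp_force: 59.2
```

```bash
python3 st.py; python3 -c "
from h import *
snap('top','top8');snap('scene','scene8')
A=np.load('pics/top8.npz')['px'];B=np.load('pics/top7.npz')['px']
for n,b in(('top8','top7'),('top8','top6'),('scene8','scene7')):
    d=cv2.absdiff(*[cv2.GaussianBlur(np.load('pics/%s.npz'%k)['px'],(5,5),0) for k in(n,b)]).max(2)
    ys,xs=np.where(d>12);print(n,len(xs),(xs.min(),xs.max(),ys.min(),ys.max(),xs.mean(),ys.mean()) if len(xs) else '')
C=np.hstack([cv2.resize(np.load('pics/%s.npz'%k)['px'],(400,300)) for k in('top8','scene8')])
cv2.imwrite('pics/c9.png',C)
# where's arm: sample colors on die head / tray px
L=lambda q:R.from_euler('z',.0455).apply(np.array(q)/1000)+[.6535,-.0837,0]
for q in((60,90,98),(60,20,98),(20,55,141),(-20,90,98),(66,98,36)):
  u=proj('top8',L(q));print(q,u.round(0),A[int(u[1]),int(u[0])],np.load('pics/top0.npz')['px'][int(u[1]),int(u[0])]); u=proj('scene8',L(q));print('  sc',u.round(0),np.load('pics/scene8.npz')['px'][int(u[1]),int(u[0])],np.load('pics/scene0.npz')['px'][int(u[1]),int(u[0])])
"
```

```text
20.67 lift [-27.66 -23.78 234.84] [ 1.06  0.37 -4.59] [-0.103  0.09  -0.056] [-0.001  0.002  0.     0.     0.001 -0.001]
top8 0 
top8 45 (np.int64(103), np.int64(272), np.int64(106), np.int64(272), np.float64(189.57777777777778), np.float64(134.6888888888889))
scene8 555 (np.int64(171), np.int64(449), np.int64(110), np.int64(308), np.float64(187.73693693693693), np.float64(230.8882882882883))
(60, 90, 98) [173. 137.] [115 114  73] [147 142 149]
  sc [177. 211.] [174 213 234] [160 163 167]
(60, 20, 98) [202. 135.] [107 108  69] [156 153 159]
  sc [201. 201.] [110  99  80] [133 141 143]
(20, 55, 141) [186. 148.] [116 118  77] [76 79 83]
  sc [197. 198.] [110 100  81] [176 188 192]
(-20, 90, 98) [174. 170.] [60 60 41] [192 189 198]
  sc [195. 225.] [102 105  72] [231 229 229]
(66, 98, 36) [173. 141.] [116 118  78] [173 169 177]
  sc [176. 231.] [184 234 251] [122 165 200]
```

```bash
python3 -c "
from h import *
for q in('scene0','scene4','scene6','scene7','scene8'):
  p=np.load('pics/%s.npz'%q)['px']; print(q,p[195:260:5,172].tolist())
C=np.hstack([cv2.resize(np.load('pics/%s.npz'%k)['px'][180:260,150:200],None,fx=5,fy=5) for k in('scene6','scene7','scene8')]);cv2.imwrite('pics/c9.png',C)"
```

```text
scene0 [[141, 160, 166], [130, 146, 146], [138, 156, 158], [140, 144, 134], [142, 184, 214], [116, 156, 190], [112, 157, 191], [132, 179, 215], [128, 178, 217], [127, 182, 226], [76, 113, 147], [112, 146, 174], [120, 143, 165]]
scene4 [[209, 229, 232], [196, 214, 215], [209, 228, 229], [209, 216, 203], [209, 243, 253], [173, 224, 245], [172, 226, 246], [197, 241, 253], [193, 240, 253], [192, 244, 254], [122, 175, 221], [170, 215, 239], [181, 213, 232]]
scene6 [[209, 229, 232], [195, 215, 216], [210, 229, 229], [210, 217, 204], [209, 243, 253], [173, 225, 245], [171, 226, 246], [197, 241, 253], [194, 241, 253], [192, 244, 254], [122, 176, 221], [171, 215, 240], [183, 214, 233]]
scene7 [[209, 229, 232], [195, 214, 215], [211, 229, 229], [210, 218, 204], [211, 243, 253], [172, 224, 245], [173, 227, 247], [197, 241, 253], [194, 241, 253], [194, 244, 254], [124, 178, 224], [175, 221, 242], [182, 213, 232]]
scene8 [[209, 229, 232], [195, 215, 216], [210, 228, 229], [210, 217, 204], [212, 244, 253], [173, 224, 245], [171, 227, 247], [197, 241, 253], [195, 241, 253], [190, 243, 254], [150, 209, 242], [177, 222, 242], [181, 212, 231]]
```

View pics/c9.png

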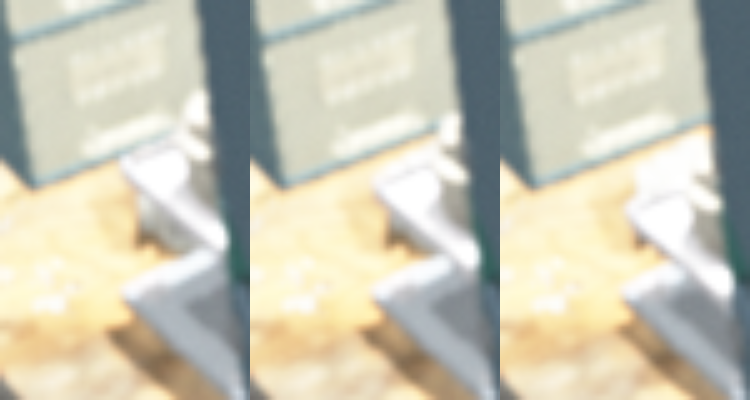

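The crop shows the tray corner sinking (rows about 150, 175, 210 in the three frames), so the platform is descending. I keep holding, with a slight lift to offset creep.

arm_command:
  deltas:
    - [0,[0,0,-0.05],[0,0,0]]
    - [0,[0,0,0],[0,0,0]]
    - [0,[0,0,0],[0,0,0]]
    - [0,[0,0,0],[0,0,0]]
    - [0,[0,0,0],[0,0,0]]

```text
time_s: 21.18
tool_pos: [0.5136, -0.1139, 0.3013]
tcp_rot: [-0.023, 1.0, 0.0, -0.0]
force: [1.4, -0.9, -5.8]
finger_gap: 0.0161
grasp_force: 59.1
```

```bash
cat > tr.py <<'E'
from h import *
import sys,glob
k=sys.argv[1]; f=grab_frame('scene'); np.savez('pics/scene%s.npz'%k,px=f['pixels'],K=f['camera_matrix'],k1=f['k1'],pose=f['pose'])
p=lambda n:np.load('pics/scene%s.npz'%n)['px'][180:260,150:194].astype(np.float32)
# tray-corner template from scene6, searched
T=p('6')[28:48,24:40]
r=cv2.matchTemplate(f['pixels'][195:260,168:200].astype(np.float32),T,cv2.TM_CCOEFF_NORMED);_,m,_,l=cv2.minMaxLoc(r);print('match',m,'at',(l[0]+168,l[1]+195),'ref (174,208)')
E
python3 st.py; python3 tr.py 9
```

```text
21.18 lift [-27.68 -23.76 235.33] [ 1.44 -0.93 -5.78] [-0.062  0.125 -0.063] [-0.     0.003  0.     0.     0.    -0.001]
match 0.739062488079071 at (176, 221) ref (174,208)
```

arm_command:
  deltas:
    - [0,[0,0,0],[0,0,0]]
    - [0,[0,0,0],[0,0,0]]
    - [0,[0,0,0],[0,0,0]]
    - [0,[0,0,0],[0,0,0]]
    - [0,[0,0,0],[0,0,0]]

```text
time_s: 21.65
tool_pos: [0.5136, -0.1139, 0.3014]
tcp_rot: [-0.023, 1.0, 0.0, 0.0]
force: [1.2, -0.5, -5.4]
finger_gap: 0.016
grasp_force: 59.1
```

arm_command:
  deltas:
    - [0,[0,0,0],[0,0,0]]
    - [0,[0,0,0],[0,0,0]]
    - [0,[0,0,0],[0,0,0]]
    - [0,[0,0,0],[0,0,0]]
    - [0,[0,0,0],[0,0,0]]

```text
time_s: 22.07
tool_pos: [0.5135, -0.1139, 0.3013]
tcp_rot: [-0.023, 1.0, -0.0, -0.0]
force: [0.2, 0.0, -5.0]
finger_gap: 0.0161
grasp_force: 59.1
```

```bash
python3 st.py; python3 tr.py 10
```

```text
22.07 lift [-27.69 -23.81 235.35] [ 0.23  0.01 -4.96] [-0.081  0.078 -0.009] [ 0.001  0.    -0.     0.     0.002 -0.001]
match 0.7912542223930359 at (176, 225) ref (174,208)
```

arm_command:
  deltas:
    - [0,[0,0,0],[0,0,0]]
    - [0,[0,0,0],[0,0,0]]
    - [0,[0,0,0],[0,0,0]]
    - [0,[0,0,0],[0,0,0]]
    - [0,[0,0,0],[0,0,0]]

```text
time_s: 22.53
tool_pos: [0.5135, -0.1139, 0.3014]
tcp_rot: [-0.023, 1.0, -0.0, -0.0]
force: [0.8, -0.1, -5.6]
finger_gap: 0.016
grasp_force: 59.1
```

arm_command:
  deltas:
    - [0,[0,0,0],[0,0,0]]
    - [0,[0,0,0],[0,0,0]]
    - [0,[0,0,0],[0,0,0]]
    - [0,[0,0,0],[0,0,0]]
    - [0,[0,0,0],[0,0,0]]

```text
time_s: 22.95
tool_pos: [0.5135, -0.1139, 0.3013]
tcp_rot: [-0.023, 1.0, 0.0, -0.0]
force: [1.0, -1.2, -5.2]
finger_gap: 0.0164
grasp_force: 59.1
```

```bash
python3 st.py; python3 tr.py 11
```

```text
22.95 lift [-27.68 -23.8  235.33] [ 1.   -1.17 -5.23] [-0.058  0.093 -0.056] [ 0.    -0.    -0.001  0.    -0.001  0.001]
match 0.8077395558357239 at (176, 228) ref (174,208)
```

arm_command:
  deltas:
    - [0,[0,0,0],[0,0,0]]
    - [0,[0,0,0],[0,0,0]]
    - [0,[0,0,0],[0,0,0]]
    - [0,[0,0,0],[0,0,0]]
    - [0,[0,0,0],[0,0,0]]

```text
time_s: 23.42
tool_pos: [0.5135, -0.1139, 0.3014]
tcp_rot: [-0.023, 1.0, -0.0, -0.0]
force: [1.6, -0.6, -4.7]
finger_gap: 0.0161
grasp_force: 59.1
```

arm_command:
  deltas:
    - [0,[0,0,0],[0,0,0]]
    - [0,[0,0,0],[0,0,0]]
    - [0,[0,0,0],[0,0,0]]
    - [0,[0,0,0],[0,0,0]]
    - [0,[0,0,0],[0,0,0]]

```text
time_s: 23.83
tool_pos: [0.5135, -0.1139, 0.3013]
tcp_rot: [-0.023, 1.0, 0.0, -0.0]
force: [0.7, -0.6, -5.8]
finger_gap: 0.0161
grasp_force: 59.1
```

```bash
python3 st.py; python3 tr.py 12; python3 -c "
from h import *
a,b,c=[np.load('pics/scene%s.npz'%k)['px'].astype(int)[190:250,160:192] for k in('10','11','12')]
print(np.abs(b-a).max(2).mean(),np.abs(c-b).max(2).mean())
L=lambda q:R.from_euler('z',.0455).apply(np.array(q)/1000)+[.6535,-.0837,0]
for z in(98,67,36):print(proj('scene12',L((66,98,z))))"
```

```text
23.83 lift [-27.69 -23.77 235.33] [ 0.68 -0.59 -5.78] [ 0.001  0.061 -0.054] [ 0.001 -0.     0.001  0.001  0.001  0.001]
match 0.8068453669548035 at (176, 228) ref (174,208)
7.153125 1.046875
[173.25006739 211.01485233]
[174.55979688 221.13075582]
[175.83031304 230.89197792]
```

Travel is 20 px, matching the full 62 mm, and motion has stopped. I lower slightly and withdraw.

arm_command:
  deltas:
    - [0,[0,0,0.1],[0,0,0]]
    - [0,[0,0,0.1],[0,0,0]]
    - [0,[0,0,0.1],[0,0,0]]
    - [0,[0,0,0.1],[0,0,0]]
    - [0,[0,0,0],[0,0,0]]

```text
time_s: 24.3
tool_pos: [0.5135, -0.1139, 0.2973]
tcp_rot: [-0.023, 1.0, -0.0, 0.0]
force: [0.2, 0.8, -2.2]
finger_gap: 0.0162
grasp_force: 59.4
```

```bash
python3 st.py; python3 tr.py 13
```

```text
24.3 lift [-27.71 -23.79 231.27] [ 0.24  0.79 -2.23] [-0.075 -0.029 -0.065] [0.002 0.001 0.005 0.005 0.    0.   ]
match 0.8081842660903931 at (176, 228) ref (174,208)
```

arm_command:
  deltas:
    - [0,[0,0,0.05],[0,0,0]]
    - [0,[0,0,0.05],[0,0,0]]
    - [0,[0,0,0.05],[0,0,0]]
    - [0,[0,0,0],[0,0,0]]
    - [0,[0,0,0],[0,0,0]]

```text
time_s: 24.77
tool_pos: [0.5135, -0.1139, 0.2958]
tcp_rot: [-0.023, 1.0, -0.0, -0.0]
force: [0.9, -0.7, -3.4]
finger_gap: 0.0158
grasp_force: 59.4
```

```bash
python3 st.py; python3 tr.py 14
```

```text
24.77 lift [-27.69 -23.8  229.82] [ 0.94 -0.73 -3.39] [ 0.004  0.007 -0.058] [ 0.001 -0.002  0.     0.    -0.001 -0.   ]
match 0.8086906671524048 at (176, 228) ref (174,208)
```

Contact is released. Drawing straight out, slowly at first.

arm_command:
  deltas:
    - [0,[0.2,0,0],[0,0,0]]
    - [0,[0.3,0,0],[0,0,0]]
    - [0,[0.4,0,0],[0,0,0]]
    - [0,[0.4,0,0],[0,0,0]]
    - [0,[0.4,0,0],[0,0,0]]

```text
time_s: 25.23
tool_pos: [0.496, -0.1146, 0.2959]
tcp_rot: [-0.023, 1.0, -0.0, -0.0]
force: [-0.4, 0.2, -2.2]
finger_gap: 0.0163
grasp_force: 59.5
```

arm_command:
  deltas:
    - [0,[1,0,0],[0,0,0]]
    - [0,[1.5,0,0],[0,0,0]]
    - [0,[2,0,0],[0,0,0]]
    - [0,[2.5,0,-1],[0,0,0]]
    - [0,[2.3,0,-2],[0,0,0]]

```text
time_s: 25.65
tool_pos: [0.4013, -0.1183, 0.3246]
tcp_rot: [-0.023, 1.0, 0.001, -0.002]
force: [-0.1, -0.3, -2.0]
finger_gap: 0.0158
grasp_force: 59.4
```

```bash
python3 st.py; python3 -c "
from plan import *
goal((.428,.035,.33),-.05)"
```

```text
25.65 lift [-140.26  -22.94  258.25] [-0.13 -0.34 -2.01] [-0.03  -0.071  0.029] [-0.325 -0.547  0.101  0.622 -0.    -0.321]
t 25.65 pos [ 0.4013 -0.1183  0.3246] F [-0.13 -0.34 -2.01] gap 0.0158 gf 59.4
shift cm [-3.37 15.19 -0.53] turn [ 0.09 -0.17  5.49]
```

arm_command:
  deltas:
    - [0,[-0.6,3,0],[0,0,2.7]]
    - [0,[-0.6,3,0],[0,0,2.8]]
    - [0,[-0.6,3,0],[0,0,0]]
    - [0,[-0.6,3,0],[0,0,0]]
    - [0,[-0.6,3,0],[0,0,0]]

```text
time_s: 26.07
tool_pos: [0.4362, 0.0316, 0.3261]
tcp_rot: [0.026, 1.0, -0.0, 0.0]
force: [0.5, -0.8, -2.1]
finger_gap: 0.0161
grasp_force: 59.5
```

arm_command:
  deltas:
    - [0,[0,0,3.5],[0,0,0]]
    - [0,[0,0,3.5],[0,0,0]]
    - [0,[0,0,3.5],[0,0,0]]
    - [0,[0,0,3.5],[0,0,0]]
    - [0,[0,0,3.5],[0,0,0]]

```text
time_s: 26.48
tool_pos: [0.436, 0.0303, 0.1497]
tcp_rot: [0.025, 1.0, -0.0, 0.001]
force: [1.2, 0.3, -2.2]
finger_gap: 0.0159
grasp_force: 59.5
```

```bash
python3 -c "
from plan import *
goal((.428,.035,.08),-.05)"
```

```text
t 26.48 pos [0.436  0.0303 0.1497] F [ 1.24  0.35 -2.17] gap 0.0159 gf 59.5
shift cm [0.83 0.43 6.97] turn [-0.01  0.06 -0.02]
```

arm_command:
  deltas:
    - [0,[0,0,2.5],[0,0,0]]
    - [0,[0,0,2.5],[0,0,0]]
    - [0,[0,0,1],[0,0,0]]
    - [0,[0,0,0.5],[0,0,0]]
    - [0,[0,0,0.3],[0,0,0]]

```text
time_s: 26.9
tool_pos: [0.4364, 0.0302, 0.0827]
tcp_rot: [0.025, 1.0, -0.0, -0.0]
force: [-0.9, -0.5, -1.3]
finger_gap: 0.0161
grasp_force: 59.5
```

arm_command:
  deltas:
    - [0,[0,0,0.2],[0,0,0]]
    - [0,[0,0,0],[0,0,0]]
    - [0,[0,0,0],[0,0,0]]

```text
time_s: 27.15
tool_pos: [0.4372, 0.0303, 0.0815]
tcp_rot: [0.025, 1.0, -0.0, 0.001]
force: [-0.2, -0.7, -2.3]
finger_gap: 0.0155
grasp_force: 59.5
```

arm_command:
  deltas:
    - [0,[0,0,0.2],[0,0,0]]
    - [0,[0,0,0.2],[0,0,0]]
    - [0,[0,0,0],[0,0,0]]
    - [0,[0,0,0],[0,0,0]]

```text
time_s: 27.48
tool_pos: [0.4369, 0.0304, 0.0769]
tcp_rot: [0.025, 1.0, 0.0, -0.0]
force: [-0.1, -1.2, -2.5]
finger_gap: 0.0161
grasp_force: 59.5
```

arm_command:
  deltas:
    - [0.3,[0,0,0],[0,0,0]]
    - [0.3,[0,0,0],[0,0,0]]
    - [0.3,[0,0,0],[0,0,0]]
    - [0.6,[0,0,0],[0,0,0]]
    - [0.6,[0,0,0],[0,0,0]]

```text
time_s: 27.9
tool_pos: [0.4369, 0.0303, 0.0769]
tcp_rot: [0.025, 1.0, -0.0, 0.0]
force: [-0.3, -0.4, -0.4]
finger_gap: 0.0489
grasp_force: 0.0
```

arm_command:
  deltas:
    - [0.6,[0,0,0],[0,0,0]]
    - [0.6,[0,0,-2],[0,0,0]]
    - [0.6,[0,0,-3],[0,0,0]]
    - [0.6,[0,0,-3.5],[0,0,0]]
    - [0.6,[0,0,-3.5],[0,0,0]]

```text
time_s: 28.32
tool_pos: [0.4363, 0.0304, 0.1982]
tcp_rot: [0.025, 1.0, 0.0, -0.001]
force: [1.6, -1.1, -0.2]
finger_gap: 0.0511
grasp_force: 0.0
```

arm_command:
  deltas:
    - [0.6,[0,3,-3],[0,0,0]]
    - [0.6,[1.5,3.5,0],[0,0,0]]
    - [0.6,[1.5,3.5,0],[0,0,0]]
    - [0.6,[1.5,3.5,0],[0,0,0]]
    - [0.6,[1.5,3.5,0],[0,0,0]]

```text
time_s: 28.73
tool_pos: [0.3846, 0.204, 0.2266]
tcp_rot: [0.026, 1.0, 0.0, 0.0]
force: [1.7, -0.0, -1.1]
finger_gap: 0.0514
grasp_force: 0.0
```

arm_command:
  deltas:
    - [0.6,[1.5,3.5,0],[0,0,0]]
    - [0.6,[1.5,3.5,0],[0,0,0]]
    - [0.6,[1.5,3.5,0],[0,0,0]]
    - [0.6,[1.5,3.5,0],[0,0,0]]
    - [0.6,[0,0,0],[0,0,0]]

```text
time_s: 29.15
tool_pos: [0.3304, 0.35, 0.2262]
tcp_rot: [0.023, 1.0, 0.001, -0.0]
force: [0.3, 0.2, 0.2]
finger_gap: 0.0513
grasp_force: 0.0
```

```bash
python3 -c "
from plan import *
goal((.428,.035,.08),-.05)
f=snap('top','top20');g=snap('scene','scene20')
def cmp(n,m,boxes):
    A,B=[np.load('pics/%s.npz'%k)['px'].astype(int) for k in(n,m)]
    for k,(x0,y0,x1,y1) in boxes.items(): print(k,np.abs(A-B)[y0:y1,x0:x1].max(2).mean().round(1))
cmp('top20','top0',{'pawl':(205,155,250,180),'cutter':(285,235,330,290),'tee':(185,108,215,132),'tin':(305,130,345,170),'nut':(310,178,335,202),'nipple':(236,165,250,180),'die':(165,130,205,175),'drift':(155,205,175,300)})
L=lambda q:R.from_euler('z',a).apply(np.array(q)/1000)+lift
A=np.load('pics/scene20.npz')['px'];B=np.load('pics/scene0.npz')['px']
T=B[180:225,184:214];r=cv2.matchTemplate(A[170:270,165:235],T,cv2.TM_CCOEFF_NORMED);print('die move',cv2.minMaxLoc(r)[1],np.array(cv2.minMaxLoc(r)[3])+[165,170]-[184,180],'expect',proj('scene20',L((20,55,80)))-proj('scene20',L((20,55,142))))
T=B[150:180,232:262]
r=cv2.matchTemplate(A[140:190,222:272],T,cv2.TM_CCOEFF_NORMED);print('head',cv2.minMaxLoc(r)[1])
"
```

```text
t 29.15 pos [0.3304 0.35   0.2262] F [0.25 0.17 0.24] gap 0.0513 gf 0.0
shift cm [-11.19 -31.05  14.58] turn [ 0.08 -0.02  0.25]
pawl 6.0
cutter 2.1
tee 1.9
tin 1.8
nut 1.9
nipple 3.9
die 36.1
drift 16.2
die move 0.5616893172264099 [ 2 21] expect [ 1.80453034 20.98381353]
head 0.9931431412696838
```

The die moved 21 px, as expected for the full drop. The other things are unmoved, the pawl head matches its starting view and the drift lies on the bench.

```bash
python3 -c "
from rig import sign_off
print(sign_off())"
```

```text
the job is handed in; nothing more can be done
None
```

The job is handed in, but no verdict came back: by the camera and force checks, the platform went all the way down with the die head on it, the drift lies on the bench clear of the lift, the other things did not move, and the pawl looks to have dropped back into the wheel, though I could not measure its angle.

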